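# Set out handle moulds with their cups

### The arm

A 6-joint arm with a two-finger parallel gripper is mounted at the origin on a cart in front of the work surface, level with it; the furniture and walls round the work are solid. World frame = base frame: x ahead of the robot, y to its left, z up, the work surface at z = 0. Lengths are in m, angles in degrees, forces in N, time in s.
With the tool pointing down it reaches from about 0.25 to 0.725 m from the base axis. Payload 9.7 kg.
Tool frame: the origin (TCP) lies on the centre line of the jaws, within the pads' length; the fingertips stand 19 mm ahead of it and the grasp point (between the pads) is the TCP; z points along the fingers, y is the direction in which the jaws open and shut (so a half turn about z gives the same grasp; the last joint's range is limited). The gripper opens to 85 mm and grips with 20 to 120 N. Pads are 22 mm wide; open, the fingers measure 114 mm over their backs; the gripper's body (76 mm by 85 mm) begins 54 mm behind the grasp point. The pads swing forward as they close: fully open they stand 13 mm farther back than shut.
Start: joints at [-74.485, 4.979, 10.078, 95.1, 0, 90], TCP at [0.147, -0.53, 0.25] pointing down, gripper open.
Joint ranges: [-179.16, 179.16], [-48.56, 103.87], [-65.8, 70.77], [-126.05, 130.52], [-82.76, 87.17], [-180, 180]. Speed limits (degrees/s): [127.2, 127.2, 147.25, 180, 180, 180].

### API

Orientations are given as [roll, pitch, yaw] about the fixed x, y, z axes, in that order (R = Rz(yaw) Ry(pitch) Rx(roll)).
In Python, from workcell import bot gives the robot as it stands.
- The arm moves only by the tool servo_tool, never from a script. Its argument "motion" is a list that holds one entry, the list of rows, each a list of 6 numbers: the shift along the tool's x, y, z in mm, then the turn, a rotation vector about the tool's x, y, z in rad. A call has 1 to 5 rows; each row shifts and turns the commanded pose from where the row before left it, along the tool's axes as they then stand; what a row does not reach is not made up. A row lasts 1/10 s, in which the tool goes at most 50 mm and 8.59 degrees, less where a joint would pass 70% of its speed; a pose out of reach is approached as far as the arm can. A call is refused whole if a number of a shift passes 50 or a number of a turn 0.15, either way. A call with a gripper value outside its range is refused whole. "gripper" is the finger opening in mm, from 0 to 85.4, set as the call begins (left out, the last holds). The fingers move at their own pace and stop on an object; "newtons" is the grip in N (left out, the last holds). Time passes only in rows, so rows that do not move let the fingers close. It gives the time, the measured TCP pose, the force and the opening at its end, in the units of the state.
- bot.get_obs(): the state, without advancing time (a new reading comes with each control period).
- bot.camera(name): name is "scene" or "top"; returns a dict with "color" (420x560x3 uint8, red, green, blue), "fx", "fy", "cx", "cy" (pixels), "k1" (the pictures are not rectified: a ray, as slopes to the right and down, at radius r is drawn at 1 + k1 r^2 times it, then the intrinsics apply), "R" (3x3) and "t" (3): a world point X has camera coordinates R X + t. Camera axes: x right, y down, z forward; pixel columns grow to the right and rows downward; lengths in m; the calibration is good to about 2 mm. A picture is of the moment at which its call begins. There is no depth.
- bot.job_done(): hands the job in, once; it reports no verdict.
Trained networks look in a picture, given as the dict that the camera call returned (one of the last four; its "shot" number tells which), for a name from the list of things; names that differ only in an ending like _2 or _b are one class to them, and where a whole thing is asked for, a point or a joint stands for the part that bears it (a point fixed in the world has none). Each returns a list of dicts, best first, with "confidence" (0 to 1); they miss things now and then, are a little off and sometimes report something else, mostly with a low value. They report only what shows in the picture. A call takes as long as a camera call.
- bot.look_for(picture, label): "rect" ([left, top, width, height] in pixels, round what is visible of it).
The state is a dict: "time": time; "q": joint angles; "qd": joint speeds; "joint_efforts": joint torques, N m; "ee_pos": TCP position; "tcp_rot": TCP orientation; "wrist_force": force on the tool from outside, world axes, zero at the start; "torque": the same for the moment, N m; "opening": finger opening in m.
Only numpy, scipy, OpenCV 4.12 (cv2) and the standard library are available. Lean on these libraries where they do the work, as an engineer would, in place of code of your own. Each camera call takes 0.05 s, during which the arm holds its last target.

### The job

Set out the plaster handle moulds for casting: tip each mould that is in the store forward by its top edge until it leans on the steel bar, then take it by its sides and stand it upright on the casting board, front to the front, with the notch in its underside over the pin of any free station, flat on the board. Then lift over the cup of the same colour as the mould's band (best taken by its rim) and stand it on the cork disc in front of that mould. Knock nothing over and leave the stamp, needle tool and tape where they are.

Things in the scene. Friction and masses are not known exactly. Their poses are not given: they have to be found in the camera images.
- mould_store: Fixed plywood store, origin: centre of its underside, open front at -x, z up. Three bays at y = -49, 0, 49 mm, 43 mm wide, floor 12 mm up, open at top and front. 6 mm partitions from x = -40 to 46 mm, up to z = 162 mm, level with the moulds' tops. Back rail x = 47 to 53 mm, only up to z = 60 mm. Toe lip x = -55 to -49 mm, 5 mm above bay floor.
- lean_bar (a point): Middle of the store's steel leaning bar, 14 mm thick, along the store's y, at x = -94, z = 66 mm of the store. A mould tipped forward on its toe passes its balance point at about 31 degrees and then rests on the bar by itself at about 38 degrees, its top well out in front of the partitions.
- casting_board: Thin grey plate (under 1 mm, flush with the table top) fixed on the table, 190 (x) x 300 (y) mm. Origin: its centre, at table level; z up, front at -x. Three stations at y = -95, 0, 95 mm, each with a brass pin at the back (x = 64), a white outline for the mould (mould centre at x = 40) and a cork disc in front (x = -50 mm).
- pin_0 (a point): Foot of the brass pin (8 mm diameter, 10 mm high, rounded top) of station 0 at table level on the casting board (y = -95 mm in the board's frame).
- disc_0 (a point): Centre of the cork disc (76 mm diameter, flush) of station 0, at table level on the casting board, 90 mm in front (-x of the board) of the middle of a mould seated there.
- pin_1 (a point): Foot of the brass pin (8 mm diameter, 10 mm high, rounded top) of station 1 at table level on the casting board (y = 0 mm in the board's frame).
- disc_1 (a point): Centre of the cork disc (76 mm diameter, flush) of station 1, at table level on the casting board, 90 mm in front (-x of the board) of the middle of a mould seated there.
- pin_2 (a point): Foot of the brass pin (8 mm diameter, 10 mm high, rounded top) of station 2 at table level on the casting board (y = 95 mm in the board's frame).
- disc_2 (a point): Centre of the cork disc (76 mm diameter, flush) of station 2, at table level on the casting board, 90 mm in front (-x of the board) of the middle of a mould seated there.
- mould_brown: White plaster mould with a brown band near its top, upright in a bay (may be absent). 88 (x) x 40 (y) x 150 mm (z), 0.28 to 0.44 kg. Origin: centre of its underside; z its own up, -x its front (faces out of the store). Notch in the underside, 14 mm wide, 16 deep, on the middle line, open at the back, from x = 4 to 44 mm. 1.5 mm play a side in the bay.
- notch_brown (a point): Point of the brown-banded mould's notch that belongs over the pin: on the underside plane, 24 mm behind (+x) its origin.
- front_brown (a point): Point 90 mm in front (-x) of the brown-banded mould's origin, at the level of its underside: where the centre of its cup belongs.
- cup_brown: The dark brown glazed cup that stands near the front edge of the table, open at the top, rim 62 mm across outside, 59 mm high, wall about 5 to 8 mm. Origin: centre of its foot, z up. (The cups at the very back of the table belong to the room.)
- mould_green: White plaster mould with a green band near its top, upright in a bay (may be absent). 88 (x) x 40 (y) x 150 mm (z), 0.28 to 0.44 kg. Origin: centre of its underside; z its own up, -x its front (faces out of the store). Notch in the underside, 14 mm wide, 16 deep, on the middle line, open at the back, from x = 4 to 44 mm. 1.5 mm play a side in the bay.
- notch_green (a point): Point of the green-banded mould's notch that belongs over the pin: on the underside plane, 24 mm behind (+x) its origin.
- front_green (a point): Point 90 mm in front (-x) of the green-banded mould's origin, at the level of its underside: where the centre of its cup belongs.
- cup_green: The pale green glazed cup that stands near the front edge of the table, open at the top, rim 65 mm across outside, 71 mm high, wall about 5 to 8 mm. Origin: centre of its foot, z up. (The cups at the very back of the table belong to the room.)
- mould_buff: White plaster mould with a buff band near its top, upright in a bay (may be absent). 88 (x) x 40 (y) x 150 mm (z), 0.28 to 0.44 kg. Origin: centre of its underside; z its own up, -x its front (faces out of the store). Notch in the underside, 14 mm wide, 16 deep, on the middle line, open at the back, from x = 4 to 44 mm. 1.5 mm play a side in the bay.
- notch_buff (a point): Point of the buff-banded mould's notch that belongs over the pin: on the underside plane, 24 mm behind (+x) its origin.
- front_buff (a point): Point 90 mm in front (-x) of the buff-banded mould's origin, at the level of its underside: where the centre of its cup belongs.
- cup_buff: The buff unglazed cup that stands near the front edge of the table, open at the top, rim 65 mm across outside, 67 mm high, wall about 5 to 8 mm. Origin: centre of its foot, z up. (The cups at the very back of the table belong to the room.)
- stamp_wood: Wooden stamp, 19 mm thick, standing 54 mm high; bystander. Origin: centre of its foot.
- needle_tool: Needle tool 158 mm long lying on the table; bystander. Origin: its middle.
- tape: Roll of masking tape lying flat, 103 mm across, 25 mm high; bystander. Origin: centre of its underside.

How it is judged:
By the outcome, as a careful person would: the job done as asked, in the order asked, and still so for the second after the job is handed in, with the robot touching nothing.
Of mould_brown, mould_green, mould_buff only 2 to 3 are there at a start; the rules pass over those that are not, and their reading is None.
At some moment in a run one of cup_brown, cup_buff may be knocked a few centimetres aside while the robot is not near it.
It also fails if it takes over 210 s, if anything falls off the work surface, if the arm or the gripper's body presses on something with over 40 N, if the wrist force passes 120 N, or if a joint passes its speed limit or range.

## Working session

There is one attempt and no reset: what is moved stays moved. The work goes in short steps, Python scripts to look and compute and a tool call to move; the robot and the scene stay as the last step left them, time stands still between calls to the robot, and variables do not carry over. Pictures are saved under pics/ and viewed, and the job is handed in when it is done.

Besides the shell and the picture viewer there is one more tool, called after "Call:" as name([rows], argument=value, ...), one row to a line, values as JSON. servo_tool: Moves the arm, as the interface text tells. Its arguments: {"type":"object","properties":{"motion":{"type":"array","items":{"type":"array","items":{"type":"array","items":{"type":"number"}}}},"gripper":{"type":"number"},"newtons":{"type":"number"}},"required":["motion"]}

```bash
ls -la; mkdir -p pics; python3 - <<'E'
from workcell import bot
import cv2, numpy as np, pickle
print(bot.get_obs())
for n in ("scene","top"):
    p=bot.camera(n)
    cv2.imwrite(f"pics/{n}0.png",p["color"][:,:,::-1])
    print(n,{k:v for k,v in p.items() if k!="color"})
    pickle.dump(p,open(f"{n}0.pkl","wb"))
    for l in ["mould_store","lean_bar","casting_board","mould_brown","mould_green","mould_buff","cup_brown","cup_green","cup_buff","stamp_wood","needle_tool","tape","pin_0","pin_1","pin_2","disc_0","disc_1","disc_2"]:
        try: print(l,[(np.round(d["rect"],1).tolist(),round(d["confidence"],2)) for d in bot.look_for(p,l)][:3])
        except Exception as e: print(l,e)
E
```

```text
total 12
drwxr-xr-x  3 agent agent 4096 Dec  5 21:50 .
drwxr-xr-x 23 root  root  4096 Dec  5 21:50 ..
drwxr-xr-x  2 agent agent 4096 Dec  5 21:50 pics
{'time': 0.0, 'q': array([-7.44843418e+01,  5.01005957e+00,  1.00328181e+01,  9.50999752e+01,
       -2.51615064e-03,  8.99996212e+01]), 'qd': array([-0.01080935,  0.01914755, -0.00850418, -0.03304639,  0.09442016,
       -0.02898732]), 'joint_efforts': array([ 2.08391793e-03, -5.20384562e+01,  4.64805973e+01,  1.62514084e-02,
        1.65219549e-04,  7.69250477e-06]), 'ee_pos': array([ 0.14705633, -0.52974949,  0.24957839]), 'tcp_rot': array([-1.79922783e+02,  2.51563788e-03,  1.55160404e+01]), 'wrist_force': array([0.94575785, 0.71273739, 0.64464736]), 'torque': array([ 0.01853876, -0.0309983 , -0.00547439]), 'opening': 0.0856351882085795}
scene {'fx': 537.7001916318733, 'fy': 537.7001916318733, 'cx': 289.1077095484719, 'cy': 210.79039669101581, 'k1': -0.0173225551274834, 'R': array([[-0.58639262, -0.80996475, -0.01003983],
       [-0.34881741,  0.26368197, -0.89933211],
       [ 0.73107463, -0.52385964, -0.43715096]]), 't': array([0
[... 1735 characters left out ...]
_buff [([236.2, 153.7, 21.2, 54.7], 0.93)]
cup_brown [([389.4, 291.8, 26.8, 30.4], 0.66)]
cup_green [([306.4, 259.3, 32.3, 29.9], 0.82)]
cup_buff [([353.4, 278.0, 28.1, 24.5], 0.81), ([297.9, 196.4, 125.8, 93.6], 0.42)]
stamp_wood [([191.4, 143.1, 72.3, 82.4], 0.39)]
needle_tool [([208.6, 259.5, 39.0, 17.6], 0.69), ([192.5, 144.6, 69.9, 80.9], 0.45)]
tape [([155.8, 117.9, 35.9, 32.7], 0.95), ([237.5, 147.9, 21.0, 54.6], 0.36)]
pin_0 [([297.1, 190.1, 126.1, 99.9], 0.71)]
pin_1 [([297.1, 190.1, 126.1, 99.9], 0.71)]
pin_2 [([297.1, 190.1, 126.1, 99.9], 0.71)]
disc_0 [([297.5, 193.3, 127.1, 100.5], 0.88)]
disc_1 [([297.5, 193.3, 127.1, 100.5], 0.88)]
disc_2 [([297.5, 193.3, 127.1, 100.5], 0.88)]
```

```bash
python3 - <<'E'
import cv2
a=cv2.imread("pics/top0.png"); 
cv2.imwrite("pics/top0c.png",cv2.resize(a[95:345,140:460],None,fx=2.5,fy=2.4,interpolation=cv2.INTER_CUBIC))
b=cv2.imread("pics/scene0.png")
cv2.imwrite("pics/scene0c.png",cv2.resize(b[130:290,130:390],None,fx=3,fy=3,interpolation=cv2.INTER_CUBIC))
E
```

```text
(no output)
```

View pics/top0c.png

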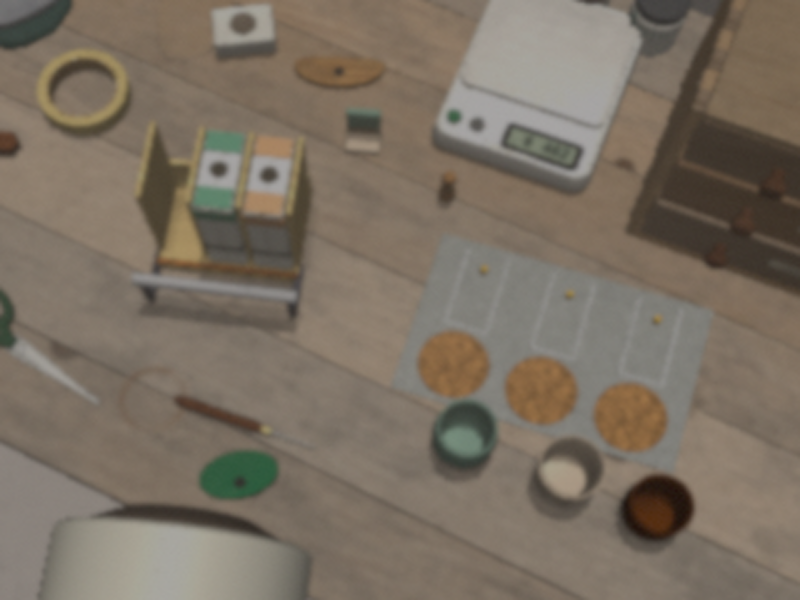

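View pics/scene0c.png

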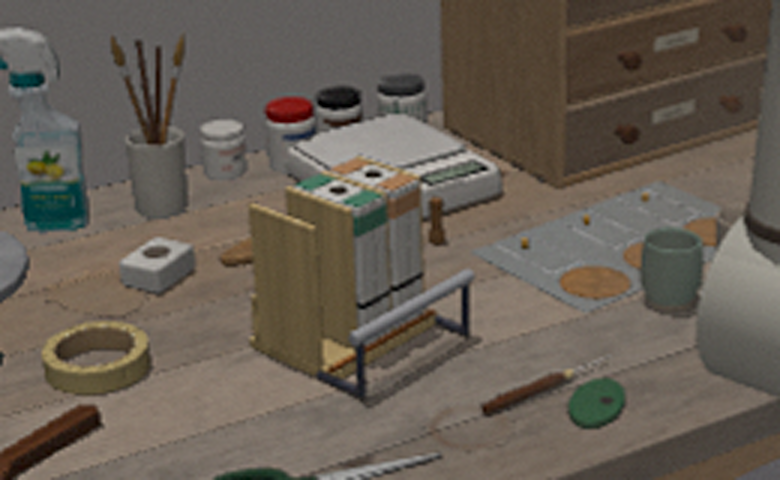

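View pics/scene0.png

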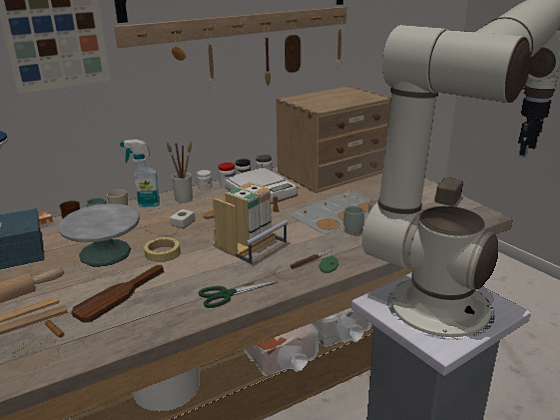

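```bash
cat > h.py <<'E'
import numpy as np, cv2, pickle
from scipy.optimize import least_squares
def load(n): return pickle.load(open(n,"rb"))
def proj(p,X):
    X=np.atleast_2d(X).astype(float); c=X@p["R"].T+p["t"]; s=c[:,:2]/c[:,2:]
    r2=(s**2).sum(1,keepdims=True); s=s*(1+p["k1"]*r2)
    return s*[p["fx"],p["fy"]]+[p["cx"],p["cy"]]
def ray(p,uv):
    d=(np.array(uv,float)-[p["cx"],p["cy"]])/[p["fx"],p["fy"]]; s=d.copy()
    for _ in range(10): s=d/(1+p["k1"]*(s@s))
    C=-p["R"].T@p["t"]; return C,p["R"].T@np.array([s[0],s[1],1])
def onz(p,uv,z=0.):
    C,d=ray(p,uv); return C+d*(z-C[2])/d[2]
def T(pose,L):  # pose x,y,yawdeg ; L local in mm -> m
    a=np.radians(pose[2]); L=np.atleast_2d(L)/1000.
    return np.c_[pose[0]+np.cos(a)*L[:,0]-np.sin(a)*L[:,1],pose[1]+np.sin(a)*L[:,0]+np.cos(a)*L[:,1],L[:,2]]
E
python3 - <<'E'
from h import *
p=load("top0.pkl");q=load("scene0.pkl")
def crop(p,x0,y0,w,h,f,name):
    a=p["color"][y0:y0+h,x0:x0+w,::-1]
    a=cv2.resize(a,None,fx=f,fy=f,interpolation=cv2.INTER_CUBIC)
    a=cv2.convertScaleAbs(a,alpha=1.6)
    for i in range(0,w,10):
        cv2.line(a,(i*f,0),(i*f,4 if i%50 else 10),(0,0,255),1)
        if i%20==0: cv2.putText(a,str(x0+i),(i*f,18),0,.4,(0,0,255),1)
    for i in range(0,h,10):
        cv2.line(a,(0,i*f),(4,i*f),(0,0,255),1)
        if i%20==0: cv2.putText(a,str(y0+i),(5,i*f+4),0,.4,(0,0,255),1)
    cv2.imwrite(name,a)
crop(p,186,136,90,90,6,"pics/a1.png")
crop(p,295,185,135,100,5,"pics/a2.png")
crop(q,205,178,90,90,6,"pics/a3.png")
E
```

```text
(no output)
```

View pics/a1.png

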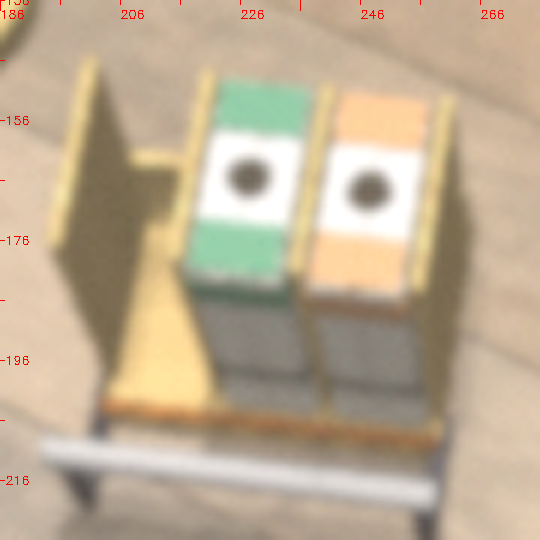

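View pics/a2.png

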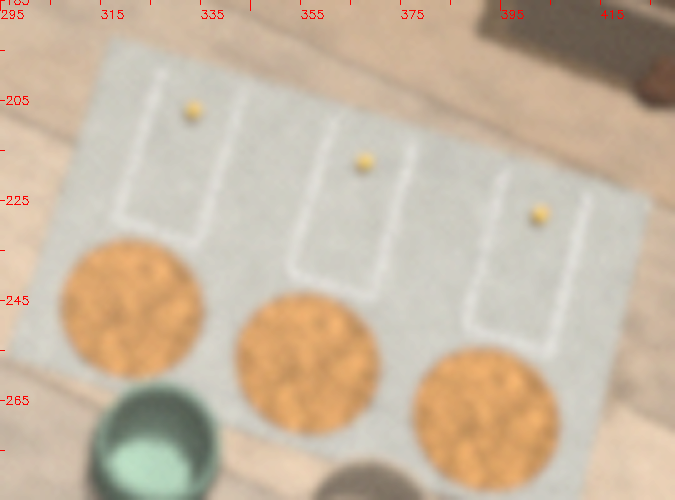

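View pics/a3.png

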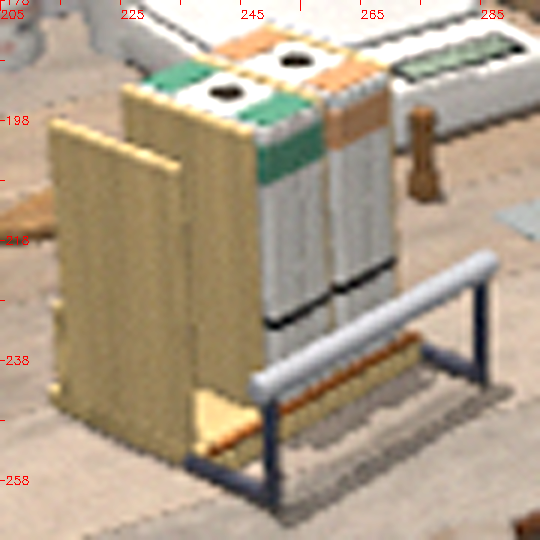

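```bash
python3 - <<'E'
from h import *
p=load("top0.pkl");q=load("scene0.pkl")
def px(u,v,f,x0,y0): return ((u+.5)/f-.5+x0,(v+.5)/f-.5+y0)
A=[(46,73.5,162,92,62),(-40,73.5,162,55,247),(46,24.5,162,208,72),(-40,24.5,162,178,262),(46,-24.5,162,326,86),(-40,-24.5,162,299,272),(46,-73.5,162,447,97),(-40,-73.5,162,420,288)]
S=[(46,73.5,162,55,123),(-40,73.5,162,178,165),(46,24.5,162,128,90),(-40,24.5,162,252,128)]
LA=np.array([a[:3] for a in A]);UA=np.array([px(a[3],a[4],6,186,136) for a in A])
LS=np.array([a[:3] for a in S]);US=np.array([px(a[3],a[4],6,205,178) for a in S])
def f(x,w=1): return np.r_[(proj(p,T(x,LA))-UA).ravel(),w*(proj(q,T(x,LS))-US).ravel()]
for w in (0,1):
    r=least_squares(lambda x:f(x,w),[0.5,0.1,-5],x_scale=[.01,.01,1])
    print(w,r.x, np.round(f(r.x).reshape(-1,2),1).tolist())
store=r.x
# bar
for (u,v) in [(42,449),(435,493)]:
    print("bar",onz(p,px(u,v,6,186,136),.066), )
print("bar model",T(store,[[-94,75,66],[-94,-75,66]]))
B=[(64,95,5,193,111),(64,0,5,365,162),(64,-95,5,540,214),(-50,95,0,132,308),(-50,0,0,308,365),(-50,-95,0,487,420),(95,150,0,110,38),(95,-150,0,650,200)]
LB=np.array([a[:3] for a in B]);UB=np.array([px(a[3],a[4],5,295,185) for a in B])
g=lambda x:(proj(p,T(x,LB))-UB).ravel()
r=least_squares(g,[.4,-.2,-5],x_scale=[.01,.01,1]); print("board",r.x,np.round(g(r.x).reshape(-1,2),1).tolist())
board=r.x
for y in (-95,0,95): print(y,"mould",T(board,[[40,y,0]]),"disc",T(board,[[-50,y,0]]))
np.save("poses.npy",np.array([store,board]))
# cups from rects top: 
for n,rc,h in (("green",[306.4,259.3,32.3,29.9],.071),("buff",[353.4,278,28.1,24.5],.067),("brown",[389.4,291.8,26.8,30.4],.059)):
    print(n,onz(p,(rc[0]+rc[2]/2,rc[1]+rc[3]/2),h*.7))
E
```

```text
0 [ 0.56479915  0.21521528 15.64097926] [[-0.1, -0.4], [-0.1, 0.6], [0.3, -0.1], [-0.3, 0.2], [0.4, -0.5], [-0.2, 0.6], [0.1, -0.4], [-0.0, -0.0], [-0.2, -0.4], [1.2, 0.4], [-0.3, -0.5], [0.9, 0.6]]
1 [ 0.56497663  0.21545925 15.36577201] [[-0.1, -0.7], [-0.2, 0.4], [0.3, -0.3], [-0.5, 0.0], [0.4, -0.5], [-0.3, 0.5], [0.1, -0.3], [-0.2, 0.0], [-0.3, -0.5], [0.9, 0.4], [-0.4, -0.5], [0.7, 0.6]]
bar [0.45351745 0.27473779 0.066     ]
bar [0.4976122 0.1122026 0.066    ]
bar model [[0.45446325 0.26287015 0.066     ]
 [0.49421027 0.11823207 0.066     ]]
board [ 0.56203723 -0.15108015  3.96260393] [[0.0, 0.3], [-0.1, 0.4], [-0.2, 0.4], [-0.0, 0.3], [-0.1, -0.2], [-0.2, -0.1], [0.2, -0.4], [0.4, -0.6]]
-95 mould [[ 0.60850662 -0.24308883  0.        ]] disc [[ 0.51872177 -0.24930831  0.        ]]
0 mould [[ 0.60194161 -0.14831594  0.        ]] disc [[ 0.51215676 -0.15453542  0.        ]]
95 mould [[ 0.5953766  -0.05354305  0.        ]] disc [[ 0.50559175 -0.05976253  0.        ]]
green [ 0.4262747  -0.08992099  0.0497    ]
buff [ 0.43084091 -0.20511661  0.0469    ]
brown [ 0.42567675 -0.2975025   0.0413    ]
```

```bash
cat >> h.py <<'E'
from scipy.spatial.transform import Rotation as Ro, Slerp
def rpy(v): return Ro.from_euler("xyz",v,degrees=True)
def plan(p0,e0,p1,e1,vmax=48,wmax=0.145,nmin=1):
    R0,R1=rpy(e0),rpy(e1); w=(R0.inv()*R1).as_rotvec(); d=np.array(p1)-np.array(p0)
    n=int(max(nmin,np.ceil(np.linalg.norm(d)*1000/vmax-1e-6),np.ceil(np.linalg.norm(w)/wmax-1e-6)))
    rows=[];R=R0
    for i in range(n):
        t=(R.inv().apply(d/n)*1000)
        rows.append(np.r_[np.round(t,1),np.round(w/n,4)].tolist()); R=R*Ro.from_rotvec(w/n)
    for i in range(0,n,5): print(rows[i:i+5])
    return rows
E
python3 - <<'E'
from h import *
from workcell import bot
o=bot.get_obs();print(o["ee_pos"],o["tcp_rot"])
st,bd=np.load("poses.npy")
print(st,bd)
tgt=T(st,[[75,-49,250]])[0]; print(tgt)
plan(o["ee_pos"],o["tcp_rot"],tgt,[180,0,st[2]])
print("next down"); print(T(st,[[75,-49,157],[39+11,-49,157]]))
p=load("top0.pkl")
print("stamp",onz(p,(318,172),.03), "scale corner", onz(p,(140+580/2.5,95+185/2.4),.05))
E
```

```text
[ 0.14711988 -0.52994483  0.25029089] [-1.79998977e+02  1.74324811e-03  1.55168599e+01]
[ 0.56497663  0.21545925 15.36577201] [ 0.56203723 -0.15108015  3.96260393]
[0.65027969 0.18808432 0.25      ]
[[35.6, -29.3, 0.0, -0.0, 0.0, 0.0001], [35.6, -29.3, 0.0, -0.0, 0.0, 0.0001], [35.6, -29.3, 0.0, -0.0, 0.0, 0.0001], [35.6, -29.3, 0.0, -0.0, 0.0, 0.0001], [35.6, -29.3, 0.0, -0.0, 0.0, 0.0001]]
[[35.6, -29.4, 0.0, -0.0, 0.0, 0.0001], [35.6, -29.4, 0.0, -0.0, 0.0, 0.0001], [35.6, -29.4, 0.0, -0.0, 0.0, 0.0001], [35.6, -29.4, 0.0, -0.0, 0.0, 0.0001], [35.6, -29.4, 0.0, -0.0, 0.0, 0.0001]]
[[35.6, -29.4, 0.0, -0.0, 0.0, 0.0001], [35.6, -29.4, 0.0, -0.0, 0.0, 0.0001], [35.6, -29.4, 0.0, -0.0, 0.0, 0.0001], [35.6, -29.4, 0.0, -0.0, 0.0, 0.0001], [35.6, -29.4, 0.0, -0.0, 0.0, 0.0001]]
[[35.6, -29.4, 0.0, -0.0, 0.0, 0.0001], [35.6, -29.4, 0.0, -0.0, 0.0, 0.0001], [35.6, -29.4, 0.0, -0.0, 0.0, 0.0001], [35.6, -29.4, 0.0, -0.0, 0.0, 0.0001]]
next down
[[0.65027969 0.18808432 0.157     ]
 [0.62617335 0.18145981 0.157     ]]
stamp [0.68955037 0.01988081 0.03      ] scale corner [ 0.73373285 -0.11537179  0.05      ]
```

Call:
servo_tool([
  [[35.5,-29.5,0,0,0,0],[35.5,-29.5,0,0,0,0],[35.5,-29.5,0,0,0,0],[35.5,-29.5,0,0,0,0],[35.5,-29.5,0,0,0,0]],
], gripper=0, newtons=40)

```text
time: 2.4
ee_pos: [0.2793, -0.3388, 0.2504]
tcp_rot: [180.0, -0.0, 15.5]
wrist_force: [0.7, 0.1, -0.2]
opening: 0.0121
```

Call:
servo_tool([
  [[35.5,-29.5,0,0,0,0],[35.5,-29.5,0,0,0,0],[35.5,-29.5,0,0,0,0],[35.5,-29.5,0,0,0,0],[35.5,-29.5,0,0,0,0]],
])

```text
time: 2.9
ee_pos: [0.411, -0.149, 0.2506]
tcp_rot: [180.0, -0.0, 15.5]
wrist_force: [-0.4, -0.8, 0.7]
opening: -0.0002
```

Call:
servo_tool([
  [[35.5,-29.5,0,0,0,0],[35.5,-29.5,0,0,0,0],[35.5,-29.5,0,0,0,0],[35.5,-29.5,0,0,0,0],[35.5,-29.5,0,0,0,0]],
])

```text
time: 3.4
ee_pos: [0.5427, 0.0408, 0.2504]
tcp_rot: [180.0, -0.0, 15.5]
wrist_force: [0.9, -1.1, 0.6]
opening: -0.0003
```

Call:
servo_tool([
  [[35.5,-29.5,0,0,0,0],[35.5,-29.5,0,0,0,0],[35.5,-29.5,0,0,0,0],[0,0,0,0,0,0],[0,0,0,0,0,0]],
])

```text
time: 3.9
ee_pos: [0.621, 0.1535, 0.249]
tcp_rot: [180.0, 0.1, 15.6]
wrist_force: [-0.2, -1.3, -0.3]
opening: -0.0
```

Call:
servo_tool([
  [[18.5,-12.7,0,0,0,0],[18.5,-12.7,0,0,0,0],[0,0,0,0,0,0],[0,0,0,0,0,0]],
])

```text
time: 4.3
ee_pos: [0.65, 0.1833, 0.2507]
tcp_rot: [-179.9, -0.0, 15.8]
wrist_force: [-0.3, 0.6, -0.2]
opening: -0.0
```

```bash
cat >> h.py <<'E'
def crop(p,x0,y0,w,h,f,name,alpha=1.5,pts=None):
    a=p["color"][y0:y0+h,x0:x0+w,::-1]
    a=cv2.resize(a,None,fx=f,fy=f,interpolation=cv2.INTER_CUBIC)
    a=cv2.convertScaleAbs(a,alpha=alpha)
    for i in range(0,w,10):
        cv2.line(a,(i*f,0),(i*f,4),(0,0,255),1)
        if i%20==0: cv2.putText(a,str(x0+i),(i*f,18),0,.4,(0,0,255),1)
    for i in range(0,h,10):
        cv2.line(a,(0,i*f),(4,i*f),(0,0,255),1)
        if i%20==0: cv2.putText(a,str(y0+i),(5,i*f+4),0,.4,(0,0,255),1)
    if pts is not None:
        for u,v in pts: cv2.circle(a,(int((u-x0+.5)*f),int((v-y0+.5)*f)),2,(255,0,255),-1)
    cv2.imwrite(name,a)
def snap(n,tag):
    from workcell import bot
    p=bot.camera(n); pickle.dump(p,open(f"{n}{tag}.pkl","wb")); return p
E
python3 - <<'E'
from h import *
from workcell import bot
o=bot.get_obs();print(o["ee_pos"],o["tcp_rot"])
st,bd=np.load("poses.npy")
a=np.radians(st[2]);d=o["ee_pos"][:2]-st[:2]
print("store frame",np.cos(a)*d[0]+np.sin(a)*d[1],-np.sin(a)*d[0]+np.cos(a)*d[1])
p=snap("top",1);q=snap("scene",1)
tip=o["ee_pos"]-[0,0,.019]
crop(p,180,100,130,120,6,"pics/b1.png",1.5,proj(p,[tip]));crop(q,200,140,110,120,5,"pics/b2.png",1.5,proj(q,[tip]))
E
```

```text
[0.65004939 0.18325404 0.2506927 ] [-1.79892821e+02 -2.13589441e-03  1.57823129e+01]
store frame 0.07349800311478645 -0.05359658817123694
```

View pics/b1.png

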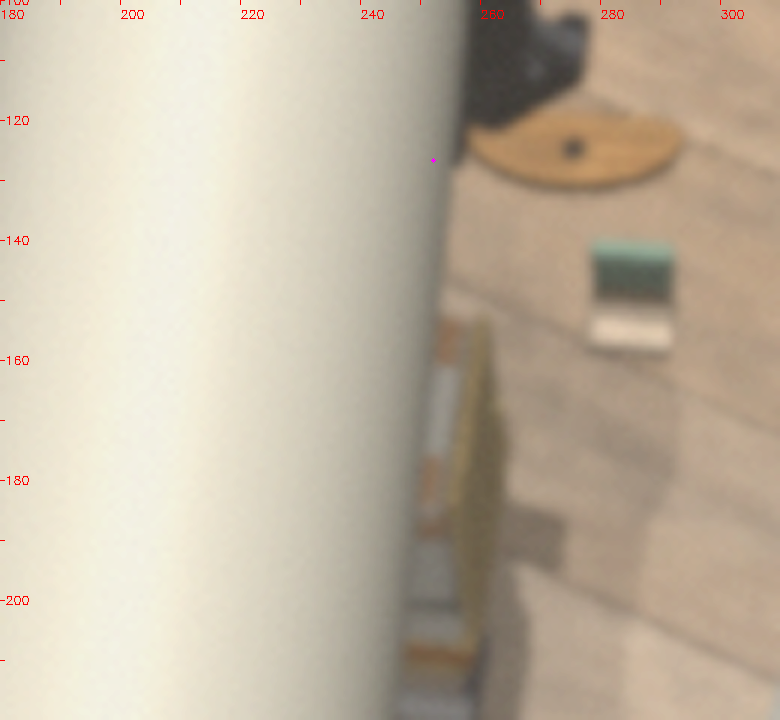

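View pics/b2.png

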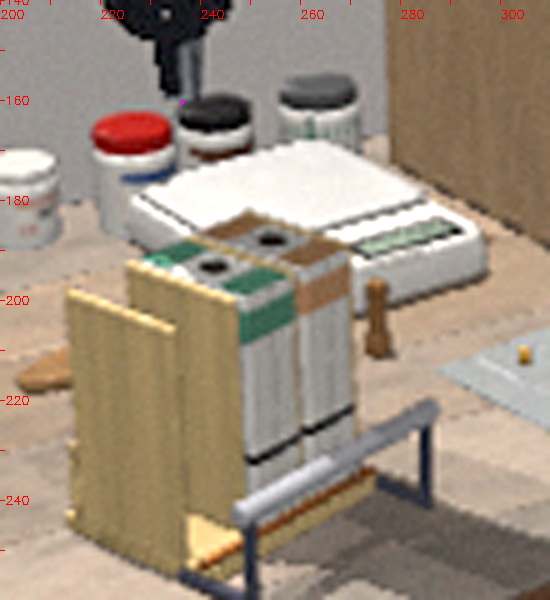

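Call:
servo_tool([
  [[0,-4.6,18,0,0,0.007],[0,0,19,0,0,0],[0,0,19,0,0,0],[0,0,19,0,0,0],[0,0,18,0,0,0]],
])

```text
time: 4.9
ee_pos: [0.6495, 0.1845, 0.1573]
tcp_rot: [-179.7, -0.0, 15.8]
wrist_force: [0.5, 0.3, 0.7]
opening: 0.0001
```

```bash
cat >> h.py <<'E'
def sf():
    from workcell import bot
    st,bd=np.load("poses.npy"); o=bot.get_obs()
    for n,s in (("store",st),("board",bd)):
        a=np.radians(s[2]);d=o["ee_pos"][:2]-s[:2]
        print(n,np.round([1000*(np.cos(a)*d[0]+np.sin(a)*d[1]),1000*(-np.sin(a)*d[0]+np.cos(a)*d[1]),1000*o["ee_pos"][2]],1),"rot",np.round(o["tcp_rot"]-[0,0,s[2]],2))
    print("F",np.round(o["wrist_force"],1),"op",round(o["opening"],4),"t",o["time"])
E
python3 - <<'E'
from h import *
sf()
q=snap("scene",2)
crop(q,200,140,110,120,5,"pics/b3.png",1.5)
E
```

```text
store [ 73.3 -52.3 157.3] rot [-1.7972e+02 -3.0000e-02  4.2000e-01]
board [110.5 328.7 157.3] rot [-1.7972e+02 -3.0000e-02  1.1820e+01]
F [0.5 0.3 0.7] op 0.0001 t 4.9
```

View pics/b3.png

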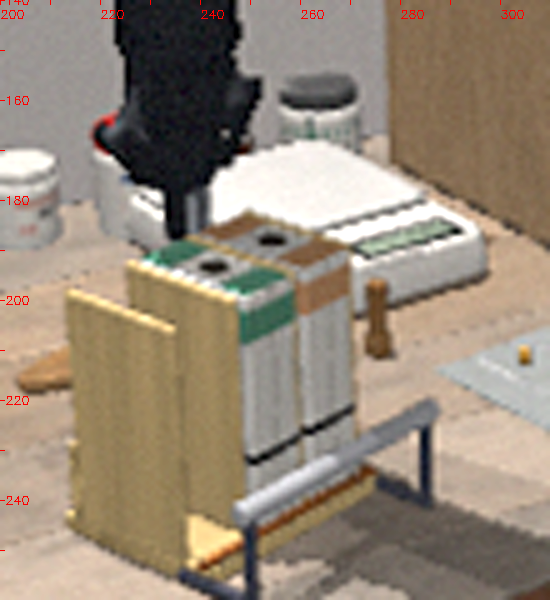

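Call:
servo_tool([
  [[0,-3,0,0,0,0.007],[0,0,0,0,0,0]],
])

```text
time: 5.15
ee_pos: [0.6502, 0.1848, 0.1589]
tcp_rot: [-179.6, -0.1, 15.7]
wrist_force: [0.2, 0.5, 1.0]
opening: 0.0
```

```bash
python3 - <<'E'
from h import *
sf()
from workcell import bot
print(bot.get_obs()["q"])
E
```

```text
store [ 74.1 -52.1 158.9] rot [-1.7958e+02 -8.0000e-02  3.7000e-01]
board [111.2 329.  158.9] rot [-1.7958e+02 -8.0000e-02  1.1770e+01]
F [0.2 0.5 1. ] op 0.0 t 5.15
[ 15.70484515  21.74680787  19.85960745  88.02834081   0.4202431
 179.97045952]
```

Call:
servo_tool([
  [[0,0,-30,0,0,-0.1428],[0,0,-30,0,0,-0.1428],[0,0,0,0,0,-0.1428],[0,0,0,0,0,-0.1428],[0,0,0,0,0,-0.1428]],
])

```text
time: 5.65
ee_pos: [0.6506, 0.1847, 0.2194]
tcp_rot: [-179.8, -0.4, 57.0]
wrist_force: [0.1, -0.7, -0.3]
opening: 0.0001
```

Call:
servo_tool([
  [[0,0,0,0,0,-0.1428],[0,0,0,0,0,-0.1428],[0,0,0,0,0,-0.1428],[0,0,0,0,0,-0.1428],[0,0,0,0,0,-0.1428]],
])

```text
time: 6.15
ee_pos: [0.6505, 0.1847, 0.2192]
tcp_rot: [179.9, -0.4, 97.9]
wrist_force: [-0.3, -0.1, 0.0]
opening: 0.0
```

Call:
servo_tool([
  [[0,0,0,0,0,-0.1428],[0,0,0,0,0,-0.1428],[0,0,0,0,0,-0.1428],[0,0,0,0,0,-0.1428],[0,0,0,0,0,-0.1428]],
])

```text
time: 6.65
ee_pos: [0.6505, 0.1847, 0.2191]
tcp_rot: [179.7, -0.3, 138.8]
wrist_force: [-0.8, 0.1, 0.3]
opening: 0.0003
```

Call:
servo_tool([
  [[0,0,0,0,0,-0.1428],[0,0,0,0,0,-0.1428],[0,0,0,0,0,-0.1428],[0,0,0,0,0,-0.1428],[0,0,0,0,0,-0.1428]],
])

```text
time: 7.15
ee_pos: [0.6505, 0.1847, 0.2192]
tcp_rot: [179.6, 0.0, 179.7]
wrist_force: [-0.1, -0.3, -0.3]
opening: -0.0004
```

Call:
servo_tool([
  [[0,0,0,0,0,-0.1428],[0,0,0,0,0,-0.1428],[0,0,0,0,0,0]],
])

```text
time: 7.45
ee_pos: [0.6505, 0.1848, 0.2189]
tcp_rot: [179.6, 0.1, -164.1]
wrist_force: [0.8, 0.0, -0.5]
opening: -0.0
```

```bash
python3 - <<'E'
from h import *
sf()
from workcell import bot
o=bot.get_obs();print(o["q"])
st,bd=np.load("poses.npy")
plan(o["ee_pos"],o["tcp_rot"],T(st,[[74,-49,157]])[0],[180,0,st[2]+180],vmax=20)
E
```

```text
store [ 74.3 -52.3 218.9] rot [ 1.7959e+02  1.2000e-01 -1.7948e+02]
board [111.5 328.9 218.9] rot [ 1.7959e+02  1.2000e-01 -1.6808e+02]
F [ 0.8  0.  -0.5] op -0.0 t 7.45
[15.69361751 22.6495964  27.6899787  94.92446372  0.4142946  -0.18891059]
[[0.1, 0.7, 15.5, 0.0018, 0.0005, 0.0023], [0.1, 0.7, 15.5, 0.0018, 0.0005, 0.0023], [0.1, 0.8, 15.5, 0.0018, 0.0005, 0.0023], [0.1, 0.8, 15.5, 0.0018, 0.0005, 0.0023]]
```

Call:
servo_tool([
  [[0,0.7,15.5,0.0018,0.0005,0.0023],[0,0.7,15.5,0.0018,0.0005,0.0023],[0,0.8,15.5,0.0018,0.0005,0.0023],[0,0.8,15.5,0.0018,0.0005,0.0023],[5,0,0,0,0,0]],
])

```text
time: 7.95
ee_pos: [0.6439, 0.1865, 0.1537]
tcp_rot: [-180.0, -0.3, -165.0]
wrist_force: [-0.8, 0.1, -1.0]
opening: -0.0
```

Call:
servo_tool([
  [[5,0,0,0,0,0],[5,0,0,0,0,0],[0,0,0,0,0,0]],
])

```text
time: 8.25
ee_pos: [0.6347, 0.1839, 0.157]
tcp_rot: [180.0, -0.0, -164.8]
wrist_force: [-0.0, -0.1, 0.7]
opening: 0.0003
```

```bash
python3 - <<'E'
from h import *
sf()
E
```

```text
store [ 58.9 -48.9 157. ] rot [ 1.7999e+02 -1.0000e-02 -1.8017e+02]
board [ 95.6 329.2 157. ] rot [ 1.7999e+02 -1.0000e-02 -1.6877e+02]
F [-0.  -0.1  0.7] op 0.0003 t 8.25
```

Call:
servo_tool([
  [[5,0,0,0,0,0],[5,0,0,0,0,0],[6,0,-3,0,0,0],[6,0,-3,0,0,0],[6,0,-3,0,0,0]],
])

```text
time: 8.75
ee_pos: [0.6074, 0.1766, 0.1649]
tcp_rot: [180.0, -0.1, -164.8]
wrist_force: [-0.0, 1.9, 0.5]
opening: -0.0005
```

Call:
servo_tool([
  [[6,0,-3,0,0,0],[6,0,-2.3,0,0,0],[6,0,-2.3,0,0,0],[6,0,-2.3,0,0,0],[6,0,-2.3,0,0,0]],
])

```text
time: 9.25
ee_pos: [0.5783, 0.1687, 0.1767]
tcp_rot: [180.0, -0.1, -164.8]
wrist_force: [0.4, 0.5, -0.6]
opening: 0.0001
```

```bash
python3 - <<'E'
from h import *
sf()
q=snap("scene",3)
crop(q,200,140,110,120,5,"pics/b4.png",1.5)
E
```

```text
store [  0.5 -48.7 176.7] rot [ 1.8000e+02 -1.4000e-01 -1.8012e+02]
board [ 38.3 317.9 176.7] rot [ 1.8000e+02 -1.4000e-01 -1.6872e+02]
F [ 0.4  0.5 -0.6] op 0.0001 t 9.25
```

View pics/b4.png

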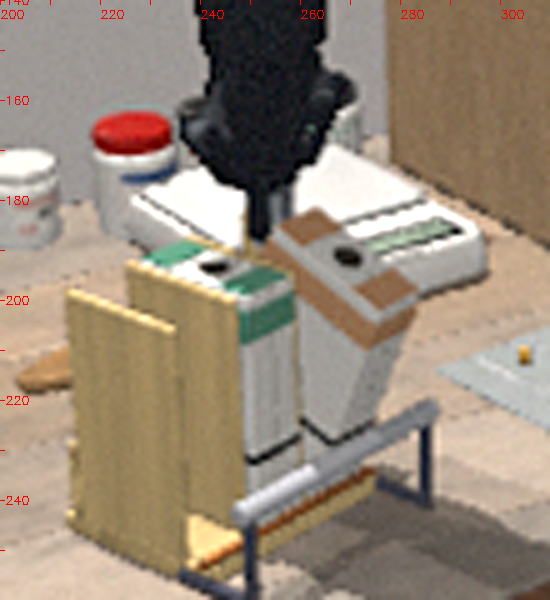

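Call:
servo_tool([
  [[6,0,-1.3,0,0,0],[6,0,-1.3,0,0,0],[6,0,-1.3,0,0,0],[5,0,-1,0,0,0],[4,0,-1,0,0,0]],
])

```text
time: 9.8
ee_pos: [0.5524, 0.1616, 0.1828]
tcp_rot: [180.0, -0.1, -164.8]
wrist_force: [0.2, -0.1, 0.9]
opening: -0.0002
```

Call:
servo_tool([
  [[4,0,0,0,0,0],[4,0,0,0,0,0],[4,0,0,0,0,0],[0,0,0,0,0,0],[0,0,0,0,0,0]],
])

```text
time: 10.3
ee_pos: [0.5413, 0.1586, 0.1827]
tcp_rot: [180.0, -0.1, -164.8]
wrist_force: [0.9, -0.1, 0.2]
opening: -0.0003
```

```bash
python3 - <<'E'
from h import *
sf()
q=snap("scene",4)
crop(q,200,140,110,120,5,"pics/b5.png",1.5)
E
```

```text
store [-37.9 -48.6 182.7] rot [ 1.8000e+02 -1.1000e-01 -1.8012e+02]
board [  0.7 310.3 182.7] rot [ 1.8000e+02 -1.1000e-01 -1.6872e+02]
F [ 0.9 -0.1  0.2] op -0.0003 t 10.3
```

View pics/b5.png

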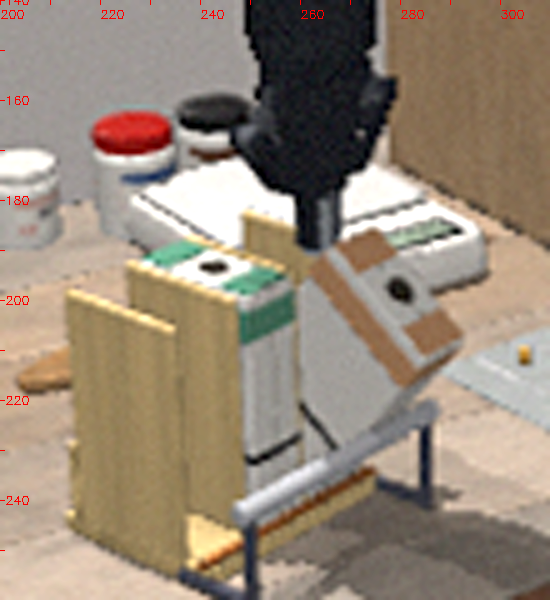

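Call:
servo_tool([
  [[-2,0,-30,0,0,0],[0,0,-40,0,0,0],[0,0,0,0,0,0]],
], gripper=68)

```text
time: 10.65
ee_pos: [0.5447, 0.1595, 0.2579]
tcp_rot: [180.0, 0.3, -164.8]
wrist_force: [-0.2, -0.5, 0.2]
opening: 0.0432
```

```bash
python3 - <<'E'
from h import *
sf()
from workcell import bot
o=bot.get_obs()
st,bd=np.load("poses.npy")
Rt=Ro.from_euler("z",st[2],degrees=True)*Ro.from_matrix(np.array([[-1,0,0],[0,1,0],[0,0,-1.]]))*Ro.from_rotvec([0,-np.radians(38),0])
e=Rt.as_euler("xyz",degrees=True);print(e, Rt.apply([0,0,1]))
P1=T(st,[[-130,-49,235]])[0];P2=T(st,[[-130,-49,187]])[0];P3=T(st,[[-87,-49,132]])[0]
plan(o["ee_pos"],o["tcp_rot"],P1,e,wmax=.14)
plan(P1,e,P2,e); print(); plan(P2,e,P3,e,vmax=18)
p=load("top0.pkl")
for (u,v) in [(248,155),(245,180),(228,153),(224,177),(364,292),(402,307)]: print((u,v),p["color"][v-1:v+2,u-1:u+2].mean((0,1)).round())
E
```

```text
store [-34.4 -48.6 257.9] rot [ 179.99    0.29 -180.12]
board [  4.2 311.1 257.9] rot [ 179.99    0.29 -168.72]
F [-0.2 -0.5  0.2] op 0.0432 t 10.65
[-180.           38.         -164.63422799] [ 0.59365396  0.16313806 -0.78801075]
[[19.1, -0.1, 4.5, -0.0001, -0.1316, -0.0004], [19.6, -0.1, 1.9, -0.0001, -0.1316, -0.0004], [19.7, -0.1, -0.7, -0.0001, -0.1316, -0.0004], [19.4, -0.1, -3.2, -0.0001, -0.1316, -0.0004], [18.8, -0.1, -5.7, -0.0001, -0.1316, -0.0004]]
[[29.6, 0.0, 37.8, 0.0, 0.0, 0.0]]

[[-0.0, 0.0, 17.5, 0.0, 0.0, 0.0], [-0.0, 0.0, 17.5, 0.0, 0.0, 0.0], [-0.0, 0.0, 17.5, 0.0, 0.0, 0.0], [-0.0, 0.0, 17.5, 0.0, 0.0, 0.0]]
(248, 155) [167. 132.  98.]
(245, 180) [167. 134. 100.]
(228, 153) [ 93. 130. 106.]
(224, 177) [ 95. 131. 108.]
(364, 292) [169. 156. 135.]
(402, 307) [80. 45. 20.]
```

Call:
servo_tool([
  [[19,0,4.5,0,-0.1316,0],[19.5,0,2,0,-0.1316,0],[19.5,0,-0.7,0,-0.1316,0],[19.5,0,-3,0,-0.1316,0],[19,0,-5.7,0,-0.1316,0]],
])

```text
time: 11.15
ee_pos: [0.4614, 0.1368, 0.237]
tcp_rot: [-180.0, 33.1, -164.7]
wrist_force: [-1.1, -0.9, 1.9]
opening: 0.0681
```

Call:
servo_tool([
  [[15,0,19,0,0,0],[15,0,19,0,0,0],[0,0,0,0,0,0]],
])

```text
time: 11.45
ee_pos: [0.4557, 0.1352, 0.1857]
tcp_rot: [-180.0, 32.6, -164.7]
wrist_force: [-0.7, -0.4, 0.0]
opening: 0.0681
```

```bash
python3 - <<'E'
from h import *
sf()
from workcell import bot
o=bot.get_obs();print(o["tcp_rot"],o["q"])
q=snap("scene",5);p=snap("top",5)
crop(q,200,140,110,120,5,"pics/b6.png",1.5)
crop(p,180,130,110,110,5,"pics/b7.png",1.5)
st,bd=np.load("poses.npy")
plan(o["ee_pos"],o["tcp_rot"],T(st,[[-87,-49,132]])[0],[180,38,-164.634],vmax=18)
E
```

```text
store [-126.6  -48.4  185.7] rot [-179.98   32.63 -180.1 ]
board [-86.3 293.  185.7] rot [-179.98   32.63 -168.7 ]
F [-0.7 -0.4  0. ] op 0.0681 t 11.45
[-179.98052018   32.62573637 -164.73720147] [ 17.08854407 -38.91633807 -37.99964746  58.30468654  -1.00370378
   1.53782205]
[[-1.1, -0.1, 16.6, -0.0003, -0.0234, -0.0004], [-0.7, -0.1, 16.7, -0.0003, -0.0234, -0.0004], [-0.3, -0.1, 16.7, -0.0003, -0.0234, -0.0004], [0.1, -0.1, 16.7, -0.0003, -0.0234, -0.0004]]
```

View pics/b6.png

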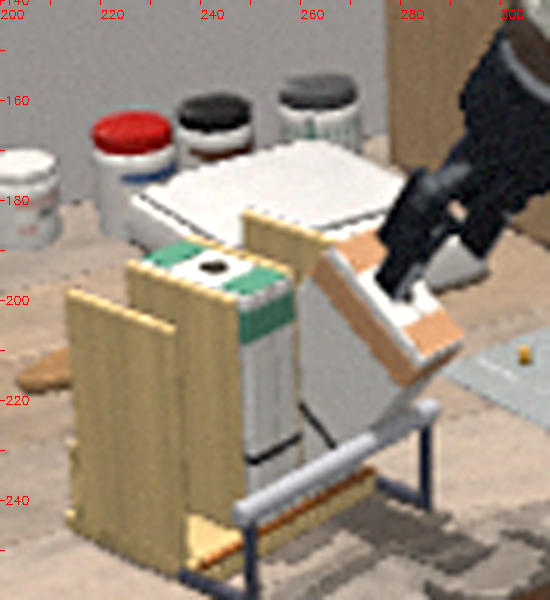

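View pics/b7.png

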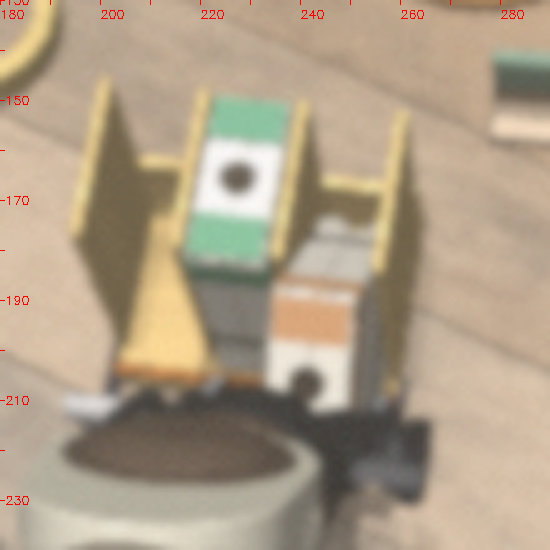

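Call:
servo_tool([
  [[-1,0,16.6,0,-0.0234,0],[-0.7,0,16.7,0,-0.0234,0],[-0.3,0,16.7,0,-0.0234,0],[0,0,16.7,0,-0.0234,0],[0,0,0,0,0,0]],
])

```text
time: 12.05
ee_pos: [0.4959, 0.1462, 0.134]
tcp_rot: [-180.0, 38.0, -164.7]
wrist_force: [0.2, -0.3, -0.0]
opening: 0.0678
```

```bash
python3 - <<'E'
from h import *
sf()
from workcell import bot
o=bot.get_obs();print(o["tcp_rot"],o["q"])
q=snap("scene",6)
crop(q,200,140,110,120,5,"pics/b8.png",1.5)
E
```

```text
store [-85.  -48.5 134. ] rot [-179.98   38.05 -180.11]
board [-45.4 301.1 134. ] rot [-179.98   38.05 -168.71]
F [ 0.2 -0.3 -0. ] op 0.0678 t 12.05
[-179.98172088   38.04936291 -164.74458931] [ 16.97735421 -37.29485644 -45.36844363  43.89004252  -1.07947785
   1.35615933]
```

View pics/b8.png

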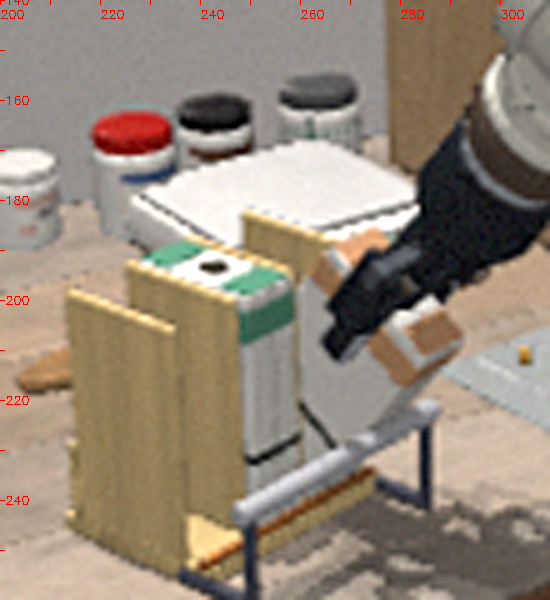

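Call:
servo_tool([
  [[0,0,0,0,0,0],[0,0,0,0,0,0],[0,0,0,0,0,0],[0,0,0,0,0,0],[0,0,0,0,0,0]],
], gripper=30, newtons=60)

```text
time: 12.6
ee_pos: [0.4963, 0.1463, 0.137]
tcp_rot: [-180.0, 38.3, -164.7]
wrist_force: [-2.6, 0.1, 6.5]
opening: 0.0395
```

Call:
servo_tool([
  [[-3,0,-4,0,0,0],[-6.2,0,-8,0,0,0],[-6.2,0,-8,0,0,0],[-6.2,0,-8,0,0,0],[-6.2,0,-8,0,0,0]],
])

```text
time: 13.1
ee_pos: [0.4954, 0.146, 0.1819]
tcp_rot: [-180.0, 38.2, -164.7]
wrist_force: [1.1, 0.3, -3.7]
opening: 0.0392
```

```bash
python3 - <<'E'
from h import *
sf()
q=snap("scene",7)
crop(q,200,140,110,120,5,"pics/b9.png",1.5)
E
```

```text
store [-85.5 -48.5 181.9] rot [-179.99   38.2  -180.11]
board [-46.  301.  181.9] rot [-179.99   38.2  -168.71]
F [ 1.1  0.3 -3.7] op 0.0392 t 13.1
```

View pics/b9.png

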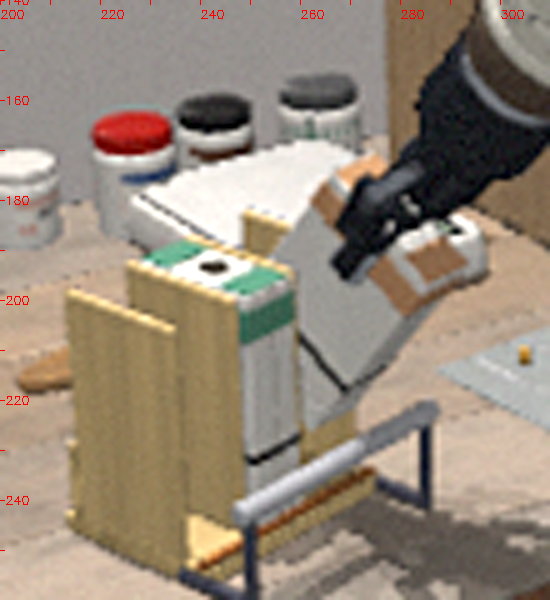

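Call:
servo_tool([
  [[-12.3,0,-15.8,0,0,0],[-12.3,0,-15.8,0,0,0],[-12.3,0,-15.8,0,0,0],[-12.3,0,-15.8,0,0,0],[-12.3,0,-15.8,0,0,0]],
])

```text
time: 13.65
ee_pos: [0.4948, 0.1459, 0.2819]
tcp_rot: [-180.0, 38.2, -164.7]
wrist_force: [0.6, 0.5, -2.9]
opening: 0.0397
```

Call:
servo_tool([
  [[-12.3,0,-15.8,0,0,0],[0,0,0,0,0,0],[0,0,0,0,0,0]],
])

```text
time: 13.95
ee_pos: [0.4947, 0.1459, 0.3005]
tcp_rot: [-180.0, 38.2, -164.7]
wrist_force: [0.1, -0.2, -3.3]
opening: 0.0393
```

```bash
python3 - <<'E'
from h import *
sf()
from workcell import bot
o=bot.get_obs();print(o["tcp_rot"],o["q"],o["ee_pos"])
st,bd=np.load("poses.npy")
p=load("top0.pkl");print("cab",onz(p,(393,191),0))
M=[180,0,bd[2]+180-360]
plan(o["ee_pos"],o["tcp_rot"],np.r_[T(bd,[[40+3.7,-95,0]])[0][:2],.29],M,vmax=35,wmax=.1)
E
```

```text
store [-86.2 -48.5 300.5] rot [-179.99   38.17 -180.11]
board [-46.6 300.9 300.5] rot [-179.99   38.17 -168.71]
F [ 0.1 -0.2 -3.3] op 0.0393 t 13.95
[-179.98595076   38.16841107 -164.74395358] [ 16.98979544 -35.42993678 -25.98442228  61.29018348  -1.0853578
   1.3632347 ] [0.49472183 0.14588681 0.30046135]
cab [ 0.72607533 -0.18686699  0.        ]
[[-0.2, -33.8, 1.3, 0.0055, 0.0553, 0.0158], [-0.8, -33.8, 1.4, 0.0055, 0.0553, 0.0158], [-1.4, -33.8, 1.5, 0.0055, 0.0553, 0.0158], [-2.0, -33.8, 1.6, 0.0055, 0.0553, 0.0158], [-2.7, -33.7, 1.7, 0.0055, 0.0553, 0.0158]]
[[-3.3, -33.6, 1.7, 0.0055, 0.0553, 0.0158], [-3.9, -33.6, 1.7, 0.0055, 0.0553, 0.0158], [-4.5, -33.5, 1.6, 0.0055, 0.0553, 0.0158], [-5.1, -33.4, 1.6, 0.0055, 0.0553, 0.0158], [-5.8, -33.3, 1.4, 0.0055, 0.0553, 0.0158]]
[[-6.4, -33.2, 1.3, 0.0055, 0.0553, 0.0158], [-7.0, -33.1, 1.1, 0.0055, 0.0553, 0.0158]]
```

Call:
servo_tool([
  [[0,-33.8,1.3,0.0055,0.0553,0.0158],[-0.8,-33.8,1.4,0.0055,0.0553,0.0158],[-1.4,-33.8,1.5,0.0055,0.0553,0.0158],[-2,-33.8,1.6,0.0055,0.0553,0.0158],[-2.7,-33.7,1.7,0.0055,0.0553,0.0158]],
])

```text
time: 14.45
ee_pos: [0.5434, -0.0176, 0.295]
tcp_rot: [179.0, 22.1, -169.9]
wrist_force: [0.3, 0.5, -2.6]
opening: 0.0395
```

Call:
servo_tool([
  [[-3.3,-33.6,1.7,0.0055,0.0553,0.0158],[-3.9,-33.6,1.7,0.0055,0.0553,0.0158],[-4.5,-33.5,1.6,0.0055,0.0553,0.0158],[-5.1,-33.4,1.6,0.0055,0.0553,0.0158],[-5.8,-33.3,1.4,0.0055,0.0553,0.0158]],
])

```text
time: 14.95
ee_pos: [0.5925, -0.1795, 0.2906]
tcp_rot: [179.5, 6.2, -174.3]
wrist_force: [0.2, 0.4, -2.5]
opening: 0.0395
```

Call:
servo_tool([
  [[-6.4,-33.2,1.3,0.0055,0.0553,0.0158],[-7,-33.1,1.1,0.0055,0.0553,0.0158],[0,0,0,0,0,0],[0,0,0,0,0,0]],
])

```text
time: 15.35
ee_pos: [0.6126, -0.2434, 0.287]
tcp_rot: [179.9, -0.2, -176.1]
wrist_force: [-0.3, 0.3, -3.7]
opening: 0.0392
```

```bash
python3 - <<'E'
from h import *
sf()
from workcell import bot
o=bot.get_obs();print(o["tcp_rot"],o["q"],o["ee_pos"])
st,bd=np.load("poses.npy")
M=[180,0,bd[2]-180]
plan(o["ee_pos"],o["tcp_rot"],np.r_[T(bd,[[40+3.7,-95,0]])[0][:2],.17],M,vmax=35,wmax=.1)
p=snap("top",8);q=snap("scene",8)
crop(p,290,120,160,150,5,"pics/c1.png");crop(q,270,130,140,120,5,"pics/c2.png")
E
```

```text
store [ -75.7 -455.1  287. ] rot [ 1.7990e+02 -1.7000e-01 -1.9146e+02]
board [ 44.  -95.6 287. ] rot [ 1.7990e+02 -1.7000e-01 -1.8006e+02]
F [-0.3  0.3 -3.7] op 0.0392 t 15.35
[ 1.79899549e+02 -1.66981226e-01 -1.76095362e+02] [-2.16775658e+01  2.27714957e+01  3.55526609e+01  1.02975152e+02
  1.85006161e-02 -2.55820887e+01] [ 0.61258563 -0.2434072   0.28703658]
[[0.0, 0.1, 29.3, 0.0004, -0.0007, -0.0003], [0.0, 0.1, 29.3, 0.0004, -0.0007, -0.0003], [0.0, 0.1, 29.3, 0.0004, -0.0007, -0.0003], [0.1, 0.1, 29.3, 0.0004, -0.0007, -0.0003]]
```

View pics/c1.png

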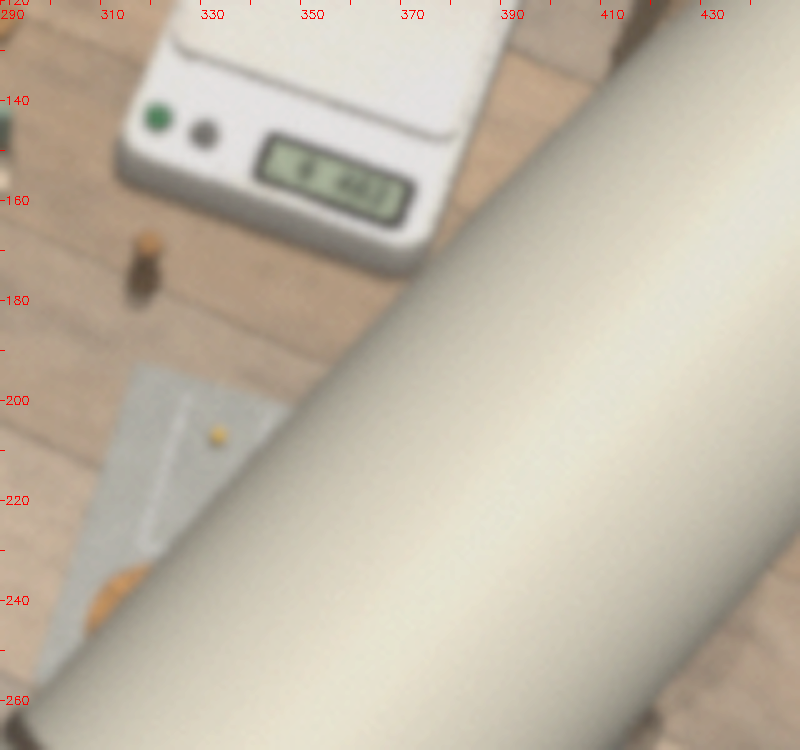

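View pics/c2.png

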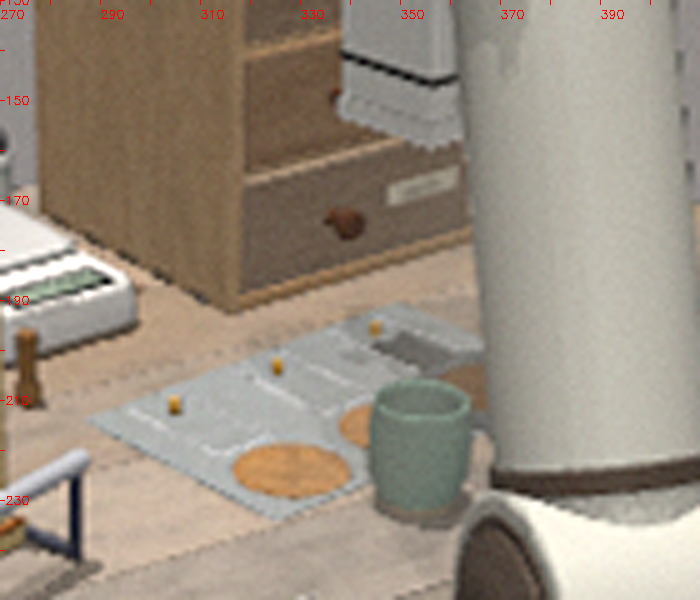

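Call:
servo_tool([
  [[0,0,25,0,0,0],[0,0.4,25,0.0016,-0.0028,-0.001],[0,0,25,0,0,0],[0,0,25,0,0,0],[0,0,22,0,0,0]],
])

```text
time: 15.95
ee_pos: [0.6116, -0.2413, 0.1689]
tcp_rot: [-179.8, 0.3, -175.9]
wrist_force: [0.5, -0.3, -3.4]
opening: 0.039
```

```bash
cat >> h.py <<'E'
def box(pose,z0,H=150,xs=(-44,44),ys=(-20,20)):
    return [T(pose,[[x,y,z0+h]])[0] for h in (0,H) for x in xs for y in ys]
def drawbox(p,pose,z0,x0,y0,w,h,f,name,extra=[]):
    crop(p,x0,y0,w,h,f,name,1.3); a=cv2.imread(name)
    B=box(pose,z0); E=[(0,1),(0,2),(1,3),(2,3),(4,5),(4,6),(5,7),(6,7),(0,4),(1,5),(2,6),(3,7)]
    U=[((u-[x0,y0]+.5)*f) for u in proj(p,B)]
    for i,j in E: cv2.line(a,tuple(np.int32(U[i])),tuple(np.int32(U[j])),(255,0,255),1)
    for X in extra:
        u=(proj(p,[X])[0]-[x0,y0]+.5)*f; cv2.circle(a,tuple(np.int32(u)),2,(255,255,0),-1)
    cv2.imwrite(name,a)
E
python3 - <<'E'
from h import *
sf()
from workcell import bot
o=bot.get_obs();st,bd=np.load("poses.npy")
q=snap("scene",9); p=snap("top",9)
yaw=o["tcp_rot"][2]+180
a=np.radians(yaw); c=o["ee_pos"][:2]-.0037*np.array([np.cos(a),np.sin(a)])
pose=[c[0],c[1],yaw]
ex=[T(bd,[[64,y,0]])[0] for y in (-95,0,95)]
drawbox(q,pose,1000*o["ee_pos"][2]-119.5,300,130,100,100,7,"pics/c3.png",ex)
crop(p,380,180,80,80,6,"pics/c4.png")
E
```

```text
store [ -76.  -452.8  168.9] rot [-179.84    0.34 -191.28]
board [ 43.3 -93.4 168.9] rot [-179.84    0.34 -179.88]
F [ 0.5 -0.3 -3.4] op 0.039 t 15.95
```

View pics/c3.png

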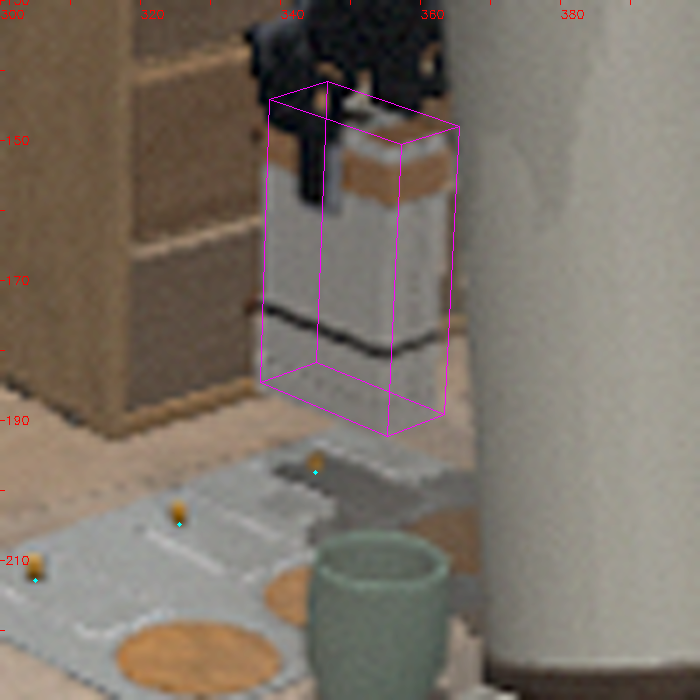

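View pics/c4.png

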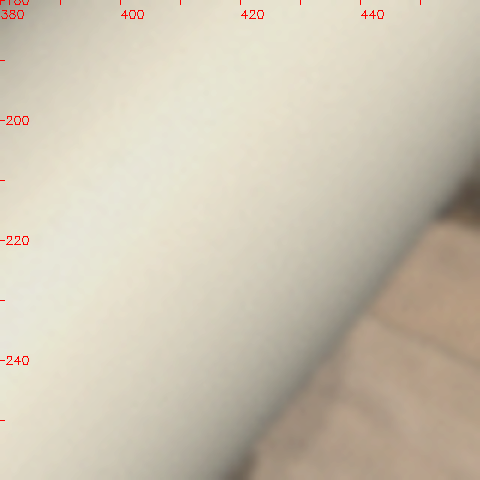

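```bash
python3 - <<'E'
from h import *
q=load("scene9.pkl")
crop(q,330,140,45,60,12,"pics/c5.png",1.7)
g=cv2.cvtColor(q["color"],cv2.COLOR_RGB2GRAY).astype(int)
for v in (162,168,174,180,184,186): print(v,g[v,332:368].tolist())
for u in (345,350,354,357): print(u,g[180:196,u].tolist())
E
```

```text
162 [102, 105, 103, 85, 73, 85, 95, 94, 95, 95, 94, 95, 93, 92, 95, 93, 94, 93, 92, 91, 92, 93, 91, 98, 100, 99, 95, 96, 96, 99, 102, 92, 59, 68, 74, 79]
168 [59, 60, 61, 58, 59, 74, 96, 92, 94, 95, 90, 92, 93, 93, 93, 92, 93, 93, 91, 91, 94, 92, 97, 102, 98, 98, 95, 94, 97, 98, 102, 93, 63, 73, 79, 80]
174 [64, 69, 58, 31, 48, 62, 19, 24, 41, 68, 92, 102, 99, 93, 94, 92, 93, 92, 95, 94, 91, 91, 98, 103, 95, 97, 93, 90, 100, 99, 86, 61, 64, 67, 73, 80]
180 [59, 60, 61, 56, 86, 113, 98, 94, 91, 93, 94, 93, 95, 93, 92, 96, 98, 94, 89, 77, 49, 26, 34, 37, 42, 70, 87, 86, 94, 102, 105, 99, 100, 103, 98, 77]
184 [62, 76, 88, 86, 90, 95, 91, 94, 95, 95, 93, 96, 96, 84, 90, 93, 94, 94, 95, 92, 93, 92, 100, 99, 99, 98, 90, 92, 97, 101, 104, 108, 106, 110, 104, 85]
186 [74, 67, 64, 63, 70, 81, 92, 101, 94, 92, 93, 93, 94, 96, 96, 89, 93, 86, 86, 90, 97, 93, 99, 101, 97, 100, 89, 88, 95, 92, 104, 115, 111, 103, 90, 87]
345 [93, 95, 92, 93, 84, 88, 96, 92, 93, 101, 107, 104, 104, 116, 79, 72]
350 [89, 98, 94, 91, 95, 95, 86, 89, 93, 92, 92, 101, 106, 105, 100, 107]
354 [34, 78, 98, 100, 100, 97, 99, 93, 94, 95, 96, 95, 100, 99, 99, 100]
357 [70, 95, 99, 100, 98, 98, 100, 97, 96, 99, 99, 97, 100, 105, 99, 96]
```

View pics/c5.png

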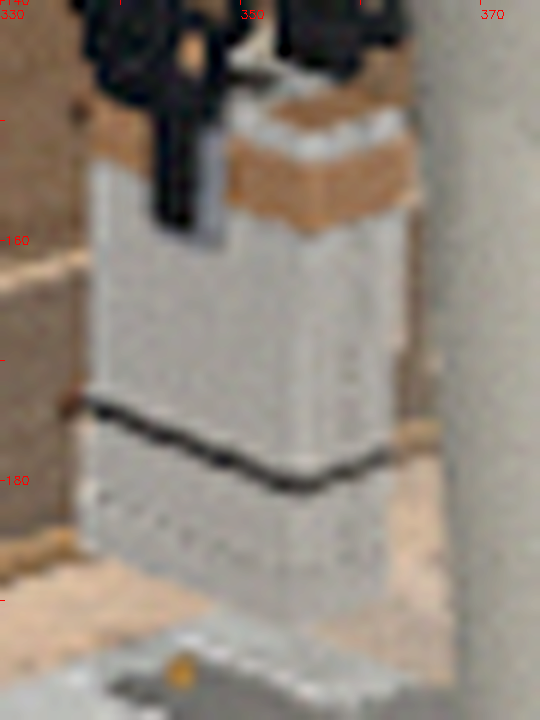

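```bash
python3 - <<'E'
from h import *
q=load("scene9.pkl");p=load("top0.pkl")
st,bd=np.load("poses.npy")
for nm,im in (("scene",q),("scene",load("scene0.pkl")),("top",p)):
    hsv=cv2.cvtColor(im["color"],cv2.COLOR_RGB2HSV).astype(int)
    for y in (-95,0,95):
        u=proj(im,T(bd,[[64,y,5.5]]))[0]
        x0,y0=int(u[0])-5,int(u[1])-5
        w=hsv[y0:y0+11,x0:x0+11]; m=np.clip(w[...,1]-95,0,None)*((w[...,0]>8)&(w[...,0]<30))*1.0
        yy,xx=np.mgrid[0:11,0:11]
        c=np.array([(m*xx).sum()/m.sum()+x0,(m*yy).sum()/m.sum()+y0]) if m.sum()>0 else None
        print(nm,y,u.round(2),c, None if c is None else (c-u).round(2), (m>0).sum())
E
```

```text
scene -95 [344.63 195.6 ] [344.58208955 195.56716418] [-0.04 -0.03] 4
scene 0 [325.2  203.03] [325.         203.09090909] [-0.2   0.06] 3
scene 95 [304.6  210.91] [304.4009434  210.85141509] [-0.2  -0.06] 7
scene -95 [344.63 195.6 ] [344.57837838 195.45945946] [-0.05 -0.14] 5
scene 0 [325.2  203.03] [325.       203.129683] [-0.2  0.1] 3
scene 95 [304.6  210.91] [304.42334096 210.91990847] [-0.18  0.01] 7
top -95 [402.47 227.78] [402.52380952 227.66666667] [ 0.05 -0.11] 4
top 0 [367.53 217.3 ] [367.51612903 217.        ] [-0.01 -0.3 ] 2
top 95 [333.22 207.  ] [333.07407407 206.74074074] [-0.14 -0.26] 3
```

Call:
servo_tool([
  [[0.6,-1.3,12,-0.002,0,0],[0.6,-1.3,12,-0.002,0,0],[0,0,10,0,0,0],[0,0,0,0,0,0],[0,0,0,0,0,0]],
])

```text
time: 16.55
ee_pos: [0.6114, -0.2452, 0.1344]
tcp_rot: [179.9, 0.2, -176.0]
wrist_force: [-0.5, -0.2, -3.3]
opening: 0.0396
```

```bash
python3 - <<'E'
from h import *
sf()
from workcell import bot
o=bot.get_obs();st,bd=np.load("poses.npy")
q=snap("scene",10)
crop(q,325,150,50,60,12,"pics/c6.png",1.7)
print(o["tcp_rot"])
E
```

```text
store [ -77.3 -456.5  134.4] rot [ 1.7988e+02  1.9000e-01 -1.9135e+02]
board [ 42.8 -97.3 134.4] rot [ 179.88    0.19 -179.95]
F [-0.5 -0.2 -3.3] op 0.0396 t 16.55
[ 179.87938335    0.19353567 -175.98899644]
```

View pics/c6.png

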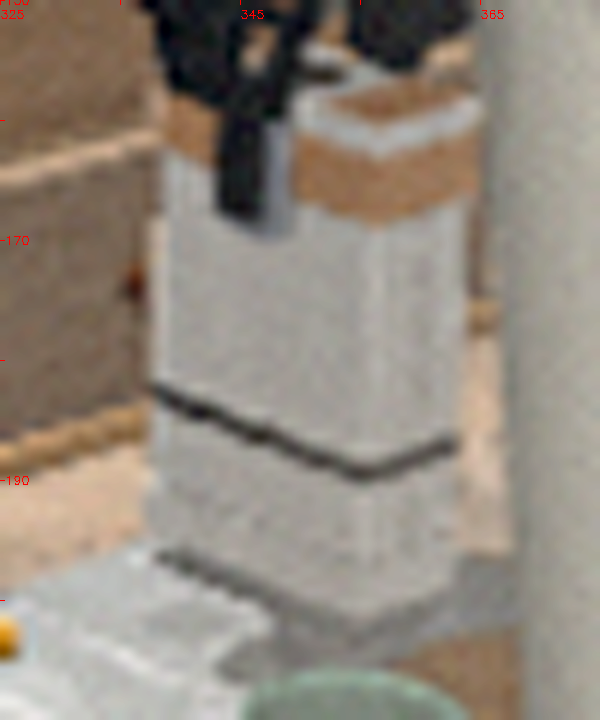

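```bash
python3 - <<'E'
from h import *
from workcell import bot
o=bot.get_obs();st,bd=np.load("poses.npy"); q=load("scene10.pkl")
yaw=o["tcp_rot"][2]+180; a=np.radians(yaw)
for rel in (3.7,0):
    c=o["ee_pos"][:2]-rel/1000*np.array([np.cos(a),np.sin(a)])
    z=1000*o["ee_pos"][2]-119.5
    print(rel,proj(q,T([c[0],c[1],yaw],[[-44,20,z],[44,20,z],[-44,-20,z]])).round(2).tolist())
c=o["ee_pos"][:2]
U=np.array([[354.5,202.2],[336.8,194.1],[362,198.7]])
f=lambda x:(proj(q,T([c[0]+x[0]/1000,c[1]+x[1]/1000,yaw],np.array([[-44,20,1000*o["ee_pos"][2]-119.5],[44,20,1000*o["ee_pos"][2]-119.5],[-44,-20,1000*o["ee_pos"][2]-119.5]])))-U).ravel()
r=least_squares(f,[0,0]);print(r.x,f(r.x).round(2))
E
```

```text
3.7 [[355.31, 200.55], [337.36, 192.74], [363.28, 197.39]]
0 [[354.53, 200.21], [336.63, 192.42], [362.5, 197.06]]
[-10.78978953  10.249365  ] [-0.07 -0.18 -0.39  0.02  0.46  0.12]
```

Call:
servo_tool([
  [[0,1,1,0.002,0,0],[0,0,0,0,0,0],[0,0,0,0,0,0],[0,0,0,0,0,0]],
])

```text
time: 17.0
ee_pos: [0.6115, -0.2442, 0.1337]
tcp_rot: [-180.0, 0.2, -176.0]
wrist_force: [-0.3, 1.3, -3.4]
opening: 0.0391
```

Call:
servo_tool([
  [[0,0.5,1.5,0,0.002,0],[0,0,1.5,0,0,0],[0,0,0,0,0,0]],
])

```text
time: 17.3
ee_pos: [0.6113, -0.2436, 0.1301]
tcp_rot: [180.0, 0.1, -176.0]
wrist_force: [0.3, 0.4, -3.4]
opening: 0.0396
```

Call:
servo_tool([
  [[0,0,1.5,0,0,0],[0,0,1.5,0,0,0],[0,0,0,0,0,0]],
])

```text
time: 17.6
ee_pos: [0.6113, -0.2436, 0.1272]
tcp_rot: [180.0, 0.1, -176.0]
wrist_force: [0.2, -0.4, -3.1]
opening: 0.0392
```

```bash
python3 - <<'E'
from h import *
sf()
E
```

```text
store [ -77.  -454.9  127.2] rot [ 1.7999e+02  7.0000e-02 -1.9135e+02]
board [ 42.8 -95.7 127.2] rot [ 1.7999e+02  7.0000e-02 -1.7995e+02]
F [ 0.2 -0.4 -3.1] op 0.0392 t 17.6
```

Call:
servo_tool([
  [[0,0,1,0,0,0],[0,0,1,0,0,0],[0,0,0,0,0,0]],
])

```text
time: 17.9
ee_pos: [0.6113, -0.2436, 0.1253]
tcp_rot: [180.0, 0.1, -176.0]
wrist_force: [0.2, -0.9, -3.4]
opening: 0.0396
```

Call:
servo_tool([
  [[0,0,1,0,0,0],[0,0,1,0,0,0],[0,0,0,0,0,0]],
])

```text
time: 18.2
ee_pos: [0.6114, -0.2436, 0.1251]
tcp_rot: [-180.0, 0.2, -176.0]
wrist_force: [-5.2, 1.1, 6.7]
opening: 0.0393
```

```bash
python3 - <<'E'
from h import *
sf()
q=snap("scene",11)
crop(q,325,150,50,60,12,"pics/c7.png",1.7)
E
```

```text
store [ -76.9 -455.   125.1] rot [-1.7997e+02  1.6000e-01 -1.9135e+02]
board [ 42.9 -95.7 125.1] rot [-1.7997e+02  1.6000e-01 -1.7995e+02]
F [-5.2  1.1  6.7] op 0.0393 t 18.2
```

View pics/c7.png

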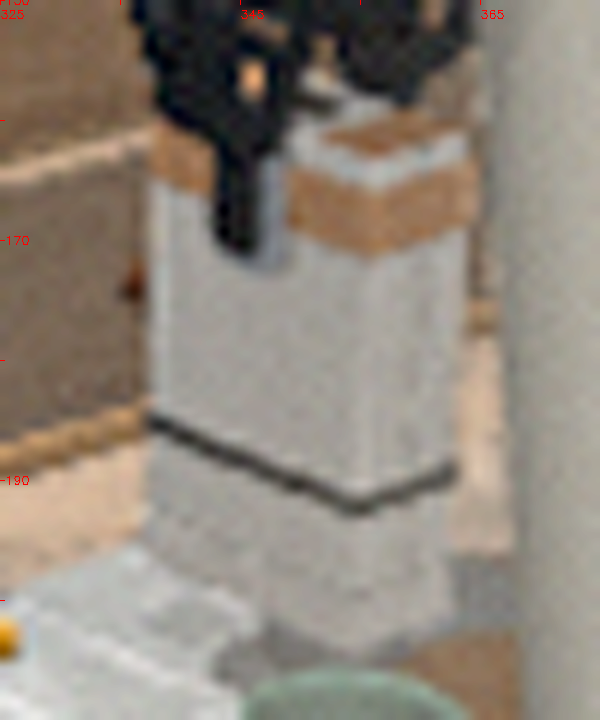

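```bash
python3 - <<'E'
from h import *
from workcell import bot
o=bot.get_obs();st,bd=np.load("poses.npy"); q=load("scene11.pkl")
yaw=o["tcp_rot"][2]+180; a=np.radians(yaw)
for rel in (3.7,0):
  for z in (0,10):
    c=o["ee_pos"][:2]-rel/1000*np.array([np.cos(a),np.sin(a)])
    print(rel,z,proj(q,T([c[0],c[1],yaw],[[-44,20,z],[44,20,z],[-44,-20,z],[-44,20,z+150],[-44,-20,z+150]])).round(2).tolist())
E
```

```text
3.7 0 [[354.82, 204.73], [336.94, 196.81], [362.77, 201.52], [356.76, 164.1], [364.97, 161.29]]
3.7 10 [[354.95, 202.11], [337.02, 194.25], [362.91, 198.93], [356.89, 161.29], [365.12, 158.51]]
0 0 [[354.04, 204.38], [336.21, 196.48], [362.0, 201.19], [355.95, 163.8], [364.16, 161.0]]
0 10 [[354.17, 201.77], [336.29, 193.93], [362.14, 198.59], [356.09, 160.99], [364.31, 158.22]]
```

Call:
servo_tool([
  [[0,0,-0.5,0,0,0],[0,0,0,0,0,0],[0,0,0,0,0,0],[0,0,0,0,0,0],[0,0,0,0,0,0]],
], gripper=60)

```text
time: 18.75
ee_pos: [0.6114, -0.2437, 0.1239]
tcp_rot: [-180.0, 0.1, -176.0]
wrist_force: [-0.6, -0.2, -0.2]
opening: 0.0601
```

Call:
servo_tool([
  [[0,0,-15,0,0,0],[0,0,-30,0,0,0],[0,0,-30,0,0,0],[0,0,-30,0,0,0],[0,0,-30,0,0,0]],
])

```text
time: 19.25
ee_pos: [0.611, -0.2436, 0.2616]
tcp_rot: [-180.0, 0.2, -176.0]
wrist_force: [0.5, -0.2, -0.1]
opening: 0.0602
```

```bash
python3 - <<'E'
from h import *
sf()
from workcell import bot
o=bot.get_obs();st,bd=np.load("poses.npy")
# next: behind green mould, yaw store+180
S=T(st,[[74,0,270]])[0]; e=[180,0,st[2]-180]
plan(o["ee_pos"],o["tcp_rot"],S,e,vmax=40)
E
```

```text
store [ -77.3 -454.9  261.6] rot [-1.7997e+02  1.6000e-01 -1.9135e+02]
board [ 42.4 -95.7 261.6] rot [-1.7997e+02  1.6000e-01 -1.7995e+02]
F [ 0.5 -0.2 -0.1] op 0.0602 t 19.25
[[-4.9, 39.6, -0.7, -0.0001, 0.0002, -0.0165], [-5.6, 39.6, -0.7, -0.0001, 0.0002, -0.0165], [-6.2, 39.5, -0.7, -0.0001, 0.0002, -0.0165], [-6.9, 39.4, -0.7, -0.0001, 0.0002, -0.0165], [-7.5, 39.2, -0.7, -0.0001, 0.0002, -0.0165]]
[[-8.2, 39.1, -0.7, -0.0001, 0.0002, -0.0165], [-8.8, 39.0, -0.7, -0.0001, 0.0002, -0.0165], [-9.4, 38.8, -0.7, -0.0001, 0.0002, -0.0165], [-10.1, 38.7, -0.7, -0.0001, 0.0002, -0.0165], [-10.7, 38.5, -0.7, -0.0001, 0.0002, -0.0165]]
[[-11.3, 38.3, -0.7, -0.0001, 0.0002, -0.0165], [-12.0, 38.1, -0.7, -0.0001, 0.0002, -0.0165]]
```

Call:
servo_tool([
  [[-5,39.6,-0.7,0,0,-0.0165],[-5.6,39.6,-0.7,0,0,-0.0165],[-6.2,39.5,-0.7,0,0,-0.0165],[-6.9,39.4,-0.7,0,0,-0.0165],[-7.5,39.2,-0.7,0,0,-0.0165]],
], gripper=0)

```text
time: 19.75
ee_pos: [0.6217, -0.0427, 0.264]
tcp_rot: [-180.0, 0.2, -171.2]
wrist_force: [1.0, -0.5, -0.0]
opening: 0.0001
```

Call:
servo_tool([
  [[-8.2,39,-0.7,0,0,-0.0165],[-8.8,39,-0.7,0,0,-0.0165],[-9.4,39,-0.7,0,0,-0.0165],[-10,38.7,-0.7,0,0,-0.0165],[-10.7,38.5,-0.7,0,0,-0.0165]],
])

```text
time: 20.25
ee_pos: [0.6321, 0.1571, 0.2675]
tcp_rot: [-180.0, 0.2, -166.5]
wrist_force: [0.9, 0.1, 0.3]
opening: -0.0001
```

Call:
servo_tool([
  [[-11.3,38.3,-0.7,0,0,-0.0165],[-12,38,-0.7,0,0,-0.0165],[0,0,0,0,0,0],[0,0,0,0,0,0]],
])

```text
time: 20.65
ee_pos: [0.6364, 0.236, 0.2681]
tcp_rot: [-180.0, 0.1, -164.5]
wrist_force: [-0.5, -0.9, -0.0]
opening: -0.0
```

```bash
python3 - <<'E'
from h import *
sf()
from workcell import bot
o=bot.get_obs();st,bd=np.load("poses.npy");print(o["q"])
plan(o["ee_pos"],o["tcp_rot"],T(st,[[74,0,157]])[0],[180,0,st[2]-180],vmax=25)
p=snap("top",12);q=snap("scene",12)
crop(p,290,160,150,150,5,"pics/d1.png")
crop(q,270,140,120,110,5,"pics/d2.png")
E
```

```text
store [ 74.3   0.9 268.1] rot [-1.7997e+02  1.1000e-01 -1.7991e+02]
board [101.  381.  268.1] rot [-1.7997e+02  1.1000e-01 -1.6851e+02]
F [-0.5 -0.9 -0. ] op -0.0 t 20.65
[ 2.03596107e+01  2.48171514e+01  3.61177438e+01  1.01191474e+02
 -3.94244999e-02  4.90804916e+00]
[[0.1, -0.2, 22.2, -0.0001, 0.0004, 0.0003], [0.1, -0.2, 22.2, -0.0001, 0.0004, 0.0003], [0.1, -0.2, 22.2, -0.0001, 0.0004, 0.0003], [0.1, -0.2, 22.2, -0.0001, 0.0004, 0.0003], [0.1, -0.2, 22.2, -0.0001, 0.0004, 0.0003]]
```

View pics/d1.png

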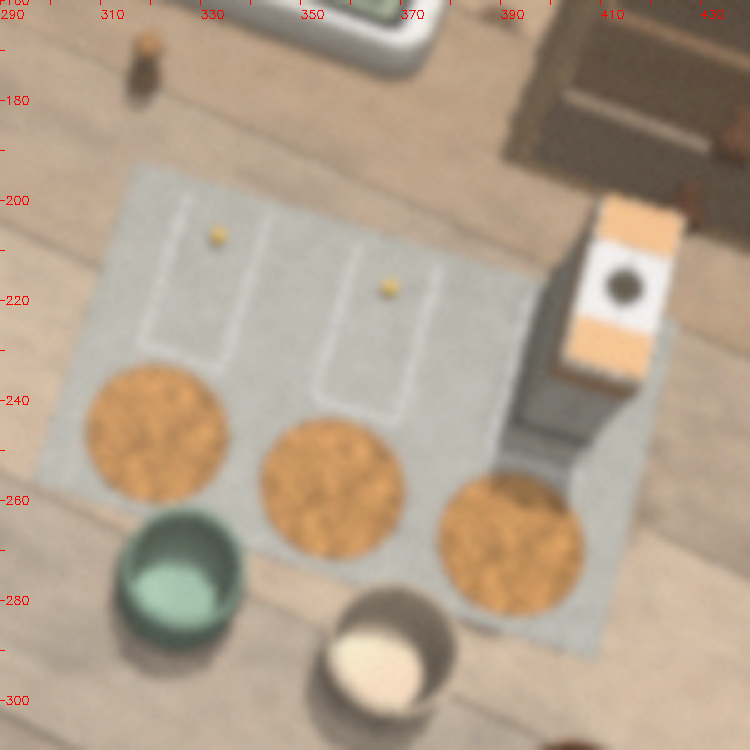

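View pics/d2.png

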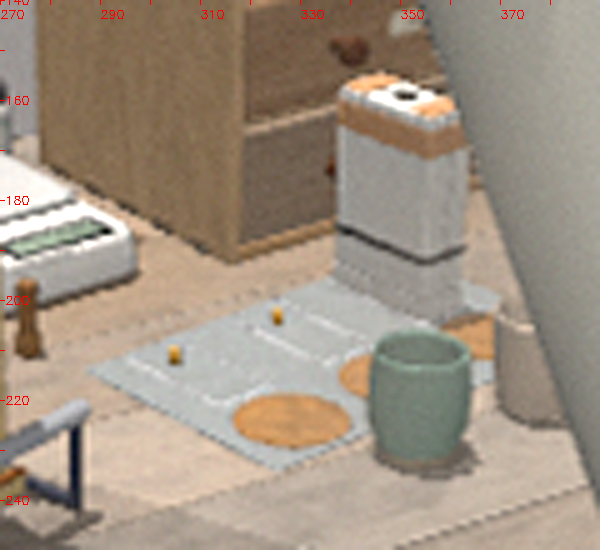

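```bash
python3 - <<'E'
from h import *
st,bd=np.load("poses.npy");p=load("top12.pkl")
U=np.array([((u+.5)/5-.5+290,(v+.5)/5-.5+160) for u,v in [(600,195),(685,213),(562,362),(643,382)]])
L=np.array([[44,20,150],[44,-20,150],[-44,20,150],[-44,-20,150]])
f=lambda x:(proj(p,T(x,L))-U).ravel()
r=least_squares(f,[.6,-.24,4],x_scale=[.01,.01,1]);print(r.x,f(r.x).round(2))
a=np.radians(bd[2]);d=r.x[:2]-bd[:2];print("board",1000*(np.cos(a)*d[0]+np.sin(a)*d[1]),1000*(-np.sin(a)*d[0]+np.cos(a)*d[1]),r.x[2]-bd[2])
E
```

```text
[ 0.61106034 -0.24241904  4.94694965] [ 0.03 -0.64 -0.31  0.34 -0.29 -0.28  0.56  0.56]
board 42.59390221694928 -94.50829377882528 0.9843457168756005
```

Call:
servo_tool([
  [[0,-0.4,22,0,0,0],[0,-0.4,22,0,0,0],[0,0,22,0,0,0],[0,0,22,0,0,0],[0,0,22,0,0,0]],
])

```text
time: 21.25
ee_pos: [0.6372, 0.2326, 0.1574]
tcp_rot: [-180.0, 0.1, -164.8]
wrist_force: [0.3, 0.5, -0.6]
opening: 0.0
```

Call:
servo_tool([
  [[5,0,0,0,0,0],[5,0,0,0,0,0],[5,0,0,0,0,0],[0,0,0,0,0,0]],
])

```text
time: 21.65
ee_pos: [0.6225, 0.2301, 0.1595]
tcp_rot: [-180.0, 0.2, -164.7]
wrist_force: [0.0, -0.3, 1.5]
opening: 0.0001
```

```bash
python3 - <<'E'
from h import *
sf()
E
```

```text
store [ 59.3  -1.1 159.5] rot [-179.99    0.23 -180.03]
board [ 86.6 376.1 159.5] rot [-179.99    0.23 -168.62]
F [ 0.  -0.3  1.5] op 0.0001 t 21.65
```

Call:
servo_tool([
  [[5,0.6,0,0,0,0],[5,0.5,0,0,0,0],[6,0,-2.5,0,0,0],[6,0,-3,0,0,0],[6,0,-3,0,0,0]],
])

```text
time: 22.15
ee_pos: [0.5947, 0.2239, 0.1664]
tcp_rot: [-180.0, 0.1, -164.6]
wrist_force: [0.1, 0.3, 1.5]
opening: 0.0002
```

Call:
servo_tool([
  [[6,0,-3,0,0,0],[6,0,-2.3,0,0,0],[6,0,-2.3,0,0,0],[6,0,-2.3,0,0,0],[6,0,-2.3,0,0,0]],
])

```text
time: 22.65
ee_pos: [0.5657, 0.2159, 0.1782]
tcp_rot: [-180.0, 0.1, -164.6]
wrist_force: [0.3, -0.2, -1.1]
opening: 0.0001
```

Call:
servo_tool([
  [[6,0,-1.3,0,0,0],[6,0,-1.3,0,0,0],[6,0,-1.3,0,0,0],[5,0,-1,0,0,0],[4,0,-1,0,0,0]],
])

```text
time: 23.15
ee_pos: [0.5398, 0.2088, 0.184]
tcp_rot: [-180.0, 0.1, -164.6]
wrist_force: [0.1, 0.2, 0.0]
opening: 0.0002
```

Call:
servo_tool([
  [[4,0,0,0,0,0],[4,0,0,0,0,0],[4,0,0,0,0,0],[0,0,0,0,0,0],[0,0,0,0,0,0]],
])

```text
time: 23.65
ee_pos: [0.5287, 0.2057, 0.1839]
tcp_rot: [-180.0, 0.1, -164.6]
wrist_force: [-0.1, -0.0, 0.4]
opening: -0.0003
```

```bash
python3 - <<'E'
from h import *
sf()
q=snap("scene",13)
crop(q,200,140,110,120,5,"pics/d3.png",1.5)
E
```

```text
store [-37.6   0.2 183.9] rot [-1.7998e+02  1.0000e-01 -1.8001e+02]
board [ -8.6 358.3 183.9] rot [-1.7998e+02  1.0000e-01 -1.6860e+02]
F [-0.1 -0.   0.4] op -0.0003 t 23.65
```

View pics/d3.png

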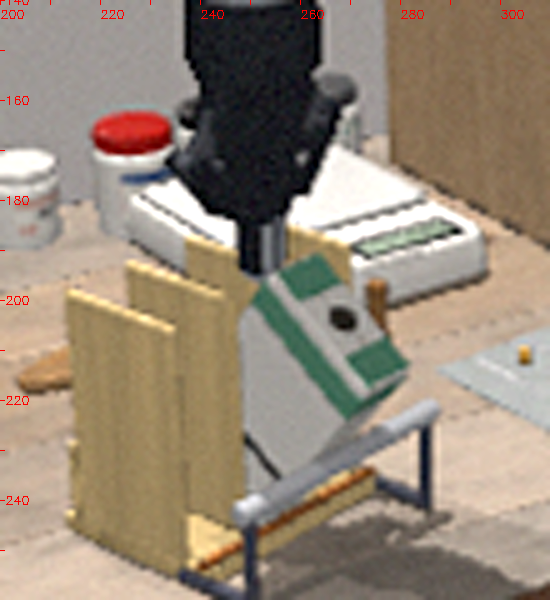

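Call:
servo_tool([
  [[-2,0,-30,0,0,0],[0,0,-40,0,0,0],[0,0,0,0,0,0]],
], gripper=68)

```text
time: 24.0
ee_pos: [0.5317, 0.2067, 0.2592]
tcp_rot: [180.0, 0.5, -164.6]
wrist_force: [-0.3, 0.2, 0.1]
opening: 0.0433
```

Call:
servo_tool([
  [[19,0,4.5,0,-0.1316,0],[19.5,0,2,0,-0.1316,0],[19.5,0,-0.7,0,-0.1316,0],[19.5,0,-3,0,-0.1316,0],[19,0,-5.7,0,-0.1316,0]],
])

```text
time: 24.5
ee_pos: [0.4479, 0.1836, 0.2376]
tcp_rot: [-179.9, 33.7, -164.6]
wrist_force: [-0.4, -0.6, 0.7]
opening: 0.0678
```

Call:
servo_tool([
  [[15,0,19,0,0,0],[15,0,19,0,0,0],[0,0,0,0,0,0]],
])

```text
time: 24.8
ee_pos: [0.4427, 0.1819, 0.1861]
tcp_rot: [-179.9, 33.2, -164.5]
wrist_force: [0.1, 0.3, 0.1]
opening: 0.0681
```

```bash
python3 - <<'E'
from h import *
sf()
from workcell import bot
o=bot.get_obs();st,bd=np.load("poses.npy")
plan(o["ee_pos"],o["tcp_rot"],T(st,[[-88,0,134]])[0],[180,38,st[2]-180],vmax=18)
q=snap("scene",14)
crop(q,200,140,110,120,5,"pics/d4.png",1.5)
E
```

```text
store [-1.268e+02  1.000e-01  1.861e+02] rot [-179.86   33.19 -179.88]
board [-96.  340.5 186.1] rot [-179.86   33.19 -168.48]
F [0.1 0.3 0.1] op 0.0681 t 24.8
[[-1.0, 0.0, 16.2, -0.0003, -0.021, 0.0004], [-0.6, -0.0, 16.2, -0.0003, -0.021, 0.0004], [-0.3, -0.0, 16.2, -0.0003, -0.021, 0.0004], [0.0, -0.0, 16.2, -0.0003, -0.021, 0.0004]]
```

View pics/d4.png

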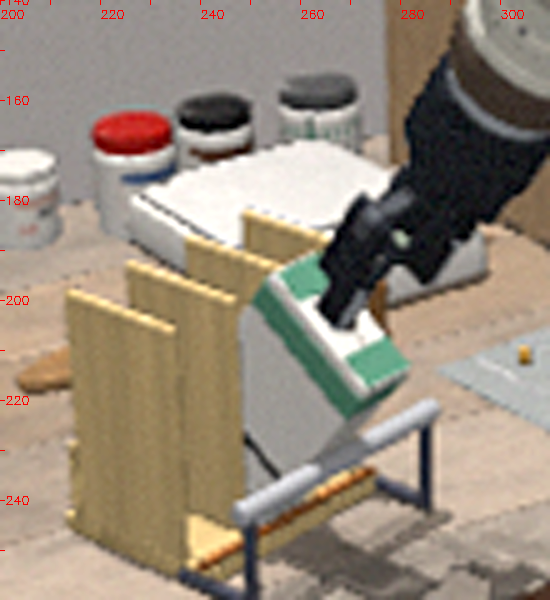

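Fingers straddle the mid-axis of the leaning green mould. Advance, close, lift.

Call:
servo_tool([
  [[-1,0,16.2,0,-0.021,0],[-0.6,0,16.2,0,-0.021,0],[-0.3,0,16.2,0,-0.021,0],[0,0,16.2,0,-0.021,0],[0,0,0,0,0,0]],
])

```text
time: 25.35
ee_pos: [0.482, 0.1927, 0.1363]
tcp_rot: [-179.9, 38.1, -164.5]
wrist_force: [0.2, -0.4, -0.5]
opening: 0.0681
```

Call:
servo_tool([
  [[0,0,0,0,0,0],[0,0,0,0,0,0],[0,0,0,0,0,0],[0,0,0,0,0,0],[0,0,0,0,0,0]],
], gripper=30, newtons=60)

```text
time: 25.85
ee_pos: [0.4823, 0.1931, 0.1392]
tcp_rot: [-179.9, 38.3, -164.5]
wrist_force: [-2.2, -0.1, 7.0]
opening: 0.0395
```

Call:
servo_tool([
  [[-3,0,-4,0,0,0],[-6.2,0,-8,0,0,0],[-6.2,0,-8,0,0,0],[-6.2,0,-8,0,0,0],[-6.2,0,-8,0,0,0]],
])

```text
time: 26.35
ee_pos: [0.4815, 0.1927, 0.1841]
tcp_rot: [-179.9, 38.2, -164.6]
wrist_force: [0.2, -0.3, -3.3]
opening: 0.0395
```

Call:
servo_tool([
  [[-12.3,0,-15.8,0,0,0],[-12.3,0,-15.8,0,0,0],[-12.3,0,-15.8,0,0,0],[-12.3,0,-15.8,0,0,0],[-12.3,0,-15.8,0,0,0]],
])

```text
time: 26.85
ee_pos: [0.4808, 0.1926, 0.2847]
tcp_rot: [-179.9, 38.2, -164.6]
wrist_force: [0.4, 0.5, -3.3]
opening: 0.0395
```

Call:
servo_tool([
  [[-12.3,0,-15.8,0,0,0],[0,0,0,0,0,0],[0,0,0,0,0,0]],
])

```text
time: 27.15
ee_pos: [0.4808, 0.1927, 0.303]
tcp_rot: [-179.9, 38.2, -164.5]
wrist_force: [-0.9, -0.6, -3.7]
opening: 0.0392
```

```bash
python3 - <<'E'
from h import *
sf()
from workcell import bot
o=bot.get_obs();st,bd=np.load("poses.npy")
q=snap("scene",15)
crop(q,200,120,140,120,5,"pics/d5.png",1.5)
plan(o["ee_pos"],o["tcp_rot"],np.r_[T(bd,[[40,95,0]])[0][:2],.29],[180,0,bd[2]-180],vmax=30,wmax=.08)
E
```

```text
store [-87.2   0.4 303. ] rot [-179.89   38.2  -179.91]
board [-57.3 348.6 303. ] rot [-179.89   38.2  -168.51]
F [-0.9 -0.6 -3.7] op 0.0392 t 27.15
[[-2.7, -26.8, 3.9, 0.0065, 0.0665, 0.0192], [-3.5, -26.7, 3.8, 0.0065, 0.0665, 0.0192], [-4.3, -26.6, 3.7, 0.0065, 0.0665, 0.0192], [-5.0, -26.5, 3.6, 0.0065, 0.0665, 0.0192], [-5.8, -26.4, 3.4, 0.0065, 0.0665, 0.0192]]
[[-6.5, -26.2, 3.2, 0.0065, 0.0665, 0.0192], [-7.2, -26.1, 2.9, 0.0065, 0.0665, 0.0192], [-7.9, -25.9, 2.6, 0.0065, 0.0665, 0.0192], [-8.5, -25.7, 2.2, 0.0065, 0.0665, 0.0192], [-9.1, -25.6, 1.8, 0.0065, 0.0665, 0.0192]]
```

View pics/d5.png

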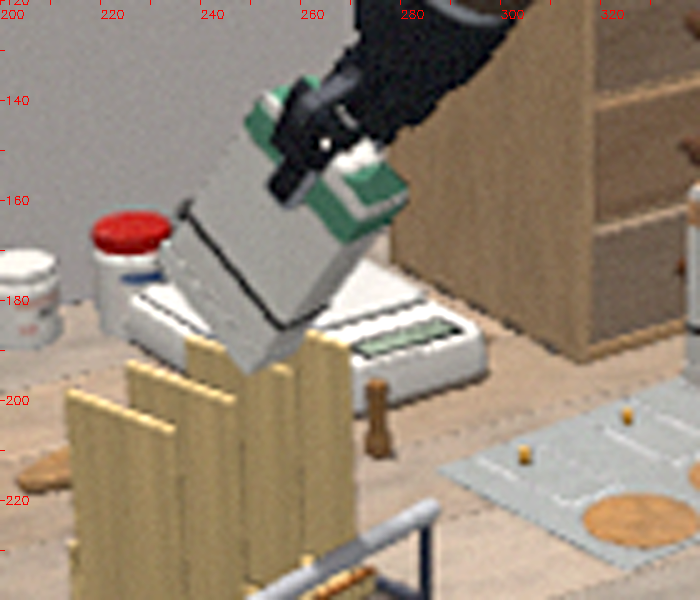

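Call:
servo_tool([
  [[-12.3,0,-15.8,0,0,0],[-2.7,-26.8,3.9,0.0065,0.0665,0.0192],[-3.5,-26.7,3.8,0.0065,0.0665,0.0192],[-4.3,-26.6,3.7,0.0065,0.0665,0.0192],[-5,-26.5,3.6,0.0065,0.0665,0.0192]],
])

```text
time: 27.7
ee_pos: [0.5265, 0.0931, 0.3168]
tcp_rot: [179.0, 22.7, -169.6]
wrist_force: [0.5, 0.9, -3.1]
opening: 0.0395
```

Call:
servo_tool([
  [[-5.8,-26.4,3.4,0.0065,0.0665,0.0192],[-6.5,-26.2,3.2,0.0065,0.0665,0.0192],[-7.2,-26,2.9,0.0065,0.0665,0.0192],[-8,-26,2.6,0.0065,0.0665,0.0192],[-8.5,-25.7,2.2,0.0065,0.0665,0.0192]],
])

```text
time: 28.2
ee_pos: [0.5844, -0.03, 0.3102]
tcp_rot: [179.7, 3.6, -175.0]
wrist_force: [-0.1, 0.5, -1.4]
opening: 0.0396
```

Call:
servo_tool([
  [[-9,-25.6,1.8,0.0065,0.0665,0.0192],[0,0,15,0,0,0],[0,0,30,0,0,0],[0,0,30,0,0,0],[0,0,0,0,0,0]],
])

```text
time: 28.7
ee_pos: [0.5938, -0.0535, 0.2292]
tcp_rot: [179.9, -0.5, -176.0]
wrist_force: [-0.2, 0.1, -3.2]
opening: 0.0395
```

```bash
python3 - <<'E'
from h import *
sf()
from workcell import bot
o=bot.get_obs();st,bd=np.load("poses.npy");print(o["ee_pos"],o["tcp_rot"])
q=snap("scene",16)
crop(q,270,130,80,100,6,"pics/d6.png",1.5)
yaw=o["tcp_rot"][2]+180
pose=[o["ee_pos"][0],o["ee_pos"][1],yaw]
drawbox(q,pose,1000*o["ee_pos"][2]-125,270,130,80,100,7,"pics/d7.png",[T(bd,[[64,y,0]])[0] for y in (0,95)])
plan(o["ee_pos"],o["tcp_rot"],np.r_[T(bd,[[40,95,0]])[0][:2],.145],[180,0,bd[2]-180],vmax=20)
E
```

```text
store [ -43.5 -267.   229.2] rot [ 179.94   -0.51 -191.39]
board [ 38.4  95.1 229.2] rot [ 179.94   -0.51 -179.99]
F [-0.2  0.1 -3.2] op 0.0395 t 28.7
[ 0.59377462 -0.05353444  0.2292351 ] [ 179.93536507   -0.50646469 -176.02239961]
[[-0.5, -0.0, 16.8, 0.0002, -0.0018, 0.0001], [-0.4, -0.0, 16.8, 0.0002, -0.0018, 0.0001], [-0.4, -0.0, 16.8, 0.0002, -0.0018, 0.0001], [-0.4, -0.0, 16.8, 0.0002, -0.0018, 0.0001], [-0.3, -0.0, 16.8, 0.0002, -0.0018, 0.0001]]
```

View pics/d7.png

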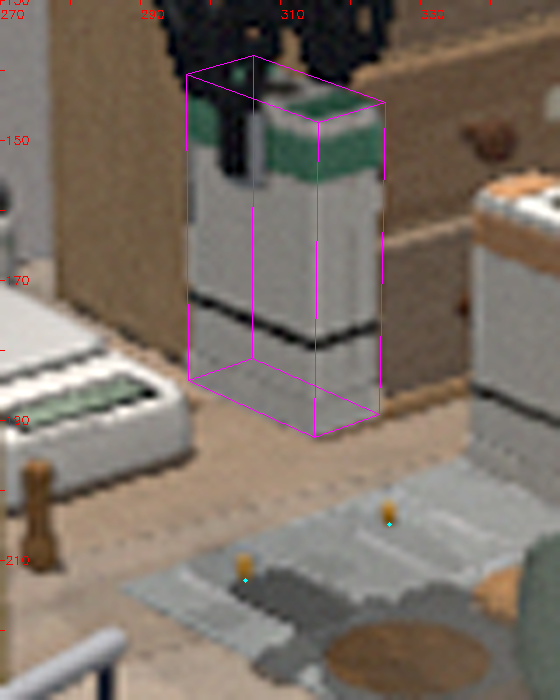

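Call:
servo_tool([
  [[-0.5,0,16.8,0,-0.0018,0],[-0.4,0,16.8,0,-0.0018,0],[-0.4,0,16.8,0,-0.0018,0],[-0.4,0,16.8,0,-0.0018,0],[0,0,16.8,0,-0.0018,0]],
])

```text
time: 29.25
ee_pos: [0.5982, -0.0534, 0.1527]
tcp_rot: [-180.0, 0.7, -176.0]
wrist_force: [0.8, -0.2, -3.2]
opening: 0.0397
```

Call:
servo_tool([
  [[0,0,4,0,0,0],[0,0,0,0,0,0],[0,0,0,0,0,0]],
])

```text
time: 29.55
ee_pos: [0.598, -0.0534, 0.1488]
tcp_rot: [-180.0, 0.6, -176.0]
wrist_force: [0.8, 0.2, -3.4]
opening: 0.0391
```

```bash
python3 - <<'E'
from h import *
sf()
from workcell import bot
o=bot.get_obs();st,bd=np.load("poses.npy");print(o["ee_pos"],o["tcp_rot"])
q=snap("scene",17)
yaw=o["tcp_rot"][2]+180
pose=[o["ee_pos"][0],o["ee_pos"][1],yaw]
drawbox(q,pose,1000*o["ee_pos"][2]-125,280,150,60,80,9,"pics/d8.png",[T(bd,[[64,y,0]])[0] for y in (0,95)])
E
```

```text
store [ -39.4 -268.1  148.8] rot [-179.97    0.61 -191.37]
board [ 42.7  94.9 148.8] rot [-179.97    0.61 -179.97]
F [ 0.8  0.2 -3.4] op 0.0391 t 29.55
[ 0.59802794 -0.05344716  0.14879112] [-179.97294922    0.60802654 -176.00698148]
```

View pics/d8.png

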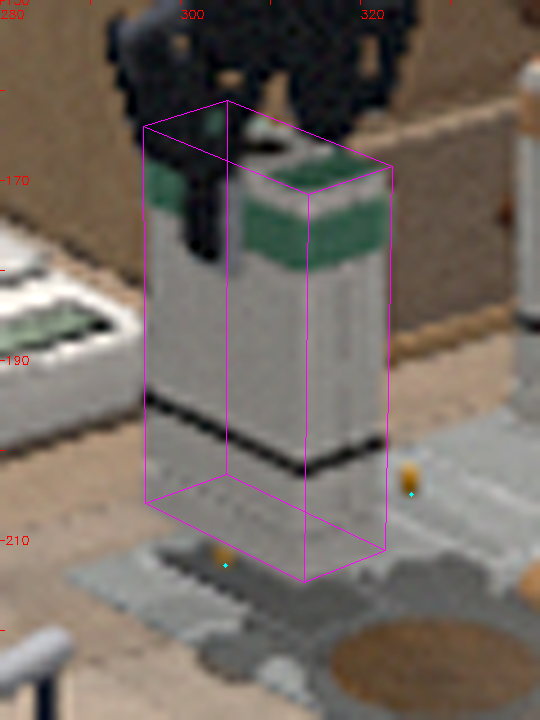

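Call:
servo_tool([
  [[1.3,0,5,0,0.005,0],[1.2,0,5,0,0.005,0],[0,0,5,0,0,0],[0,0,2,0,0,0],[0,0,0,0,0,0]],
])

```text
time: 30.1
ee_pos: [0.5947, -0.0535, 0.1294]
tcp_rot: [180.0, -0.1, -176.0]
wrist_force: [-0.1, -1.2, -2.4]
opening: 0.0396
```

Call:
servo_tool([
  [[0,0,1.5,0,0,0],[0,0,1.5,0,0,0],[0,0,0,0,0,0]],
])

```text
time: 30.4
ee_pos: [0.5951, -0.0536, 0.1278]
tcp_rot: [-180.0, -0.0, -176.0]
wrist_force: [-1.5, 0.4, 1.6]
opening: 0.0393
```

```bash
python3 - <<'E'
from h import *
sf()
E
```

```text
store [ -42.2 -267.4  127.8] rot [-1.7998e+02 -2.0000e-02 -1.9138e+02]
board [ 39.7  95.  127.8] rot [-1.7998e+02 -2.0000e-02 -1.7997e+02]
F [-1.5  0.4  1.6] op 0.0393 t 30.4
```

Call:
servo_tool([
  [[0,0,1,0,0,0],[0,0,0,0,0,0]],
])

```text
time: 30.6
ee_pos: [0.5951, -0.0536, 0.1277]
tcp_rot: [-180.0, 0.0, -176.0]
wrist_force: [-4.9, 0.9, 9.1]
opening: 0.0395
```

```bash
python3 - <<'E'
from h import *
sf()
from workcell import bot
o=bot.get_obs();st,bd=np.load("poses.npy")
q=snap("scene",18)
pose=[o["ee_pos"][0],o["ee_pos"][1],o["tcp_rot"][2]+180]
drawbox(q,pose,0,280,150,60,80,9,"pics/d9.png",[T(bd,[[64,y,0]])[0] for y in (0,95)])
E
```

```text
store [ -42.2 -267.4  127.7] rot [-1.7998e+02  2.0000e-02 -1.9137e+02]
board [ 39.8  95.  127.7] rot [-1.7998e+02  2.0000e-02 -1.7997e+02]
F [-4.9  0.9  9.1] op 0.0395 t 30.6
```

View pics/d9.png

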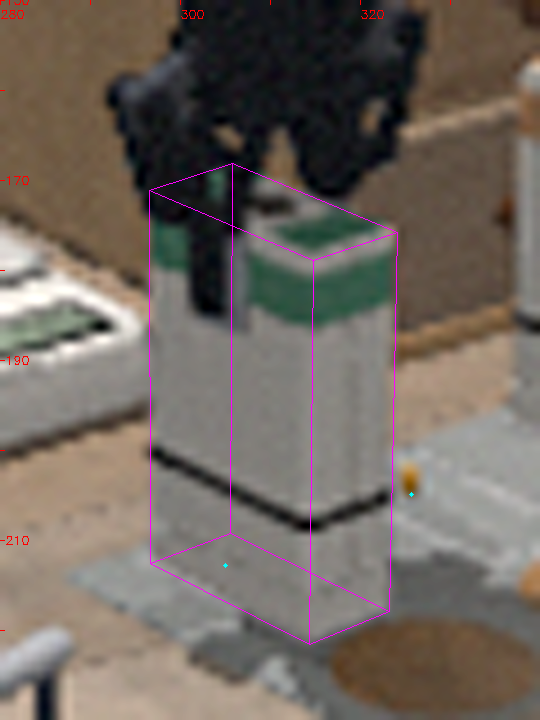

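Call:
servo_tool([
  [[0,0,-0.8,0,0,0],[0,0,0,0,0,0],[0,0,0,0,0,0],[0,0,0,0,0,0],[0,0,0,0,0,0]],
], gripper=60)

```text
time: 31.15
ee_pos: [0.595, -0.0536, 0.1267]
tcp_rot: [-180.0, -0.1, -176.0]
wrist_force: [-0.3, -0.4, 0.4]
opening: 0.0598
```

Call:
servo_tool([
  [[0,0,-15,0,0,0],[0,0,-30,0,0,0],[0,0,-30,0,0,0],[0,0,-30,0,0,0],[0,30,0,0,0,0.14]],
])

```text
time: 31.65
ee_pos: [0.5944, -0.0255, 0.2376]
tcp_rot: [-180.0, 0.3, 175.8]
wrist_force: [-0.3, 0.8, -0.5]
opening: 0.0602
```

Call:
servo_tool([
  [[10,30,0,0,0,0.14],[10,30,0,0,0,0.14],[10,30,0,0,0,0.14],[10,30,0,0,0,0.14],[10,30,0,0,0,0.14]],
])

```text
time: 32.15
ee_pos: [0.5973, 0.1327, 0.2336]
tcp_rot: [180.0, 0.0, 135.5]
wrist_force: [0.1, 0.3, -0.1]
opening: 0.0604
```

Call:
servo_tool([
  [[0,0,0,0,0,0.14],[0,0,0,0,0,0.14],[0,0,0,0,0,0.14],[0,0,0,0,0,0.14],[0,0,0,0,0,0.14]],
])

```text
time: 32.65
ee_pos: [0.5975, 0.1314, 0.233]
tcp_rot: [-180.0, -0.0, 95.4]
wrist_force: [-0.9, 0.1, -0.3]
opening: 0.0601
```

```bash
python3 - <<'E'
from h import *
sf()
from workcell import bot
o=bot.get_obs();print(o["ee_pos"],o["tcp_rot"],o["q"])
p=snap("top",20);q=snap("scene",20)
crop(p,290,170,150,150,5,"pics/e1.png");crop(q,270,140,130,110,5,"pics/e2.png")
for l in ("cup_green","cup_buff","cup_brown"):
    for im in (p,q): print(l,[(np.round(d["rect"],1).tolist(),round(d["confidence"],2)) for d in bot.look_for(im,l)][:2])
E
```

```text
store [  9.1 -89.6 233. ] rot [-179.97   -0.     80.07]
board [ 54.9 279.4 233. ] rot [-179.97   -0.     91.47]
F [-0.9  0.1 -0.3] op 0.0601 t 32.65
[0.59748322 0.13142714 0.23303433] [-1.79973115e+02 -1.98499422e-03  9.54312445e+01] [1.24033897e+01 1.33903635e+01 1.76633572e+01 9.42994387e+01
 5.23376233e-03 9.69721436e+01]
cup_green [([308.9, 261.2, 31.0, 27.6], 0.87)]
cup_green [([341.6, 205.4, 22.8, 27.3], 0.93)]
cup_buff [([354.4, 280.8, 27.4, 24.7], 0.84), ([255.8, 213.1, 4.1, 15.7], 0.29)]
cup_buff [([367.6, 198.5, 20.4, 27.8], 0.62), ([214.0, 184.1, 74.3, 75.1], 0.61)]
cup_brown [([390.7, 308.4, 25.3, 28.2], 0.64), ([320.2, 173.6, 28.1, 56.3], 0.42)]
cup_brown []
```

View pics/e1.png

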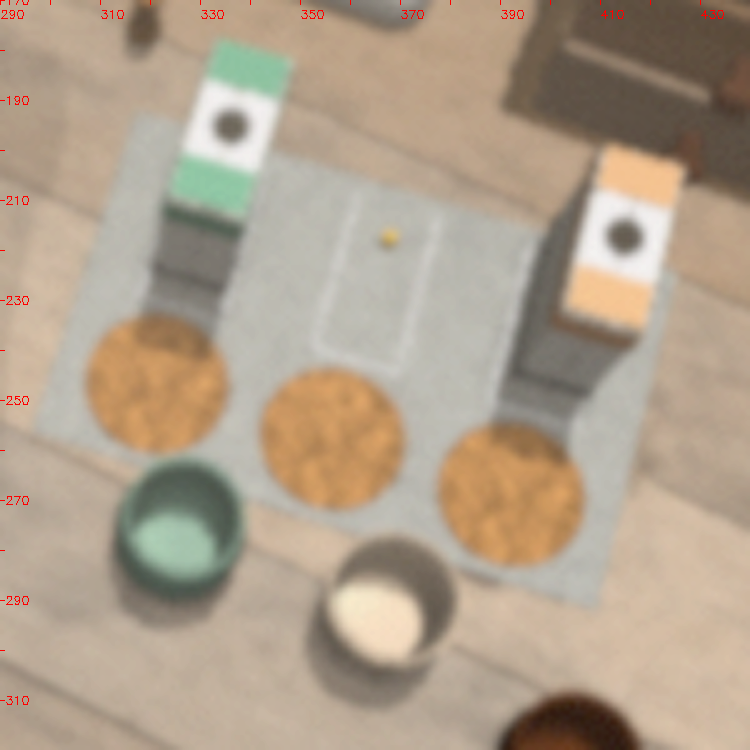

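View pics/e2.png

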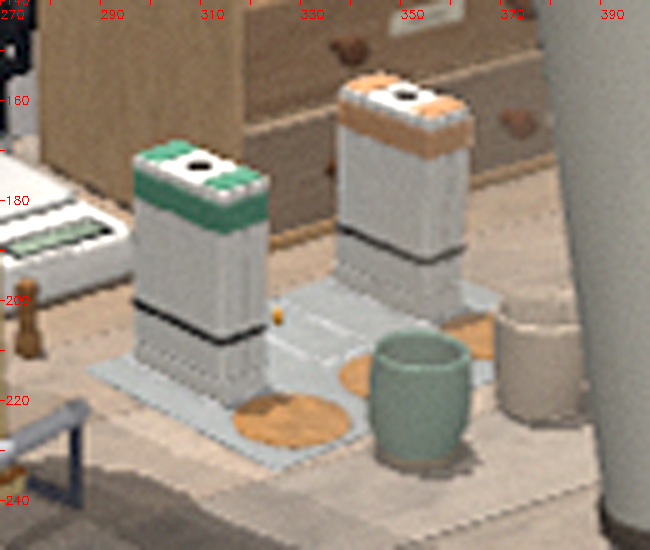

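```bash
cat > cup.py <<'E'
from h import *
def circ(c,r,z,n=120):
    t=np.linspace(0,2*np.pi,n); return np.c_[c[0]+r*np.cos(t),c[1]+r*np.sin(t),np.full(n,z)]
def ext(im,c,r,z):
    U=proj(im,circ(c,r,z)); return np.array([U[:,0].min(),U[:,0].max(),U[:,1].min()])
E
python3 - <<'E'
from cup import *
st,bd=np.load("poses.npy");p=load("top20.pkl");q=load("scene20.pkl")
P=lambda u,v,x0,y0:((u+.5)/5-.5+x0,(v+.5)/5-.5+y0)
U=np.array([P(u,v,290,170) for u,v in [(217,38),(295,60),(168,193),(247,215)]])
L=np.array([[44,20,150],[44,-20,150],[-44,20,150],[-44,-20,150]])
f=lambda x:(proj(p,T(x,L))-U).ravel()
r=least_squares(f,[.6,-.05,4],x_scale=[.01,.01,1]);a=np.radians(bd[2]);d=r.x[:2]-bd[:2];print("green in board",1000*(np.cos(a)*d[0]+np.sin(a)*d[1]),1000*(-np.sin(a)*d[0]+np.cos(a)*d[1]),r.x[2]-bd[2],f(r.x).round(1))
def e(l,r,t,x0,y0): return np.array([P(l,0,x0,0)[0],P(r,0,x0,0)[0],P(0,t,0,y0)[1]])
C={}
for n,R,z,et,es in (("green",.0325,.071,e(120,244,457,290,170),e(371,471,329,270,140)),("buff",.0325,.067,e(330,457,535,290,170),None)):
    g=lambda c:np.r_[ext(p,c,R,z)-et, (ext(q,c,R,z)-es if es is not None else [])]
    s=least_squares(g,[.43,-.1],x_scale=.01,diff_step=1e-4); C[n]=s.x; print(n,s.x,g(s.x).round(2))
def ov(im,x0,y0,w,h,fac,name):
    crop(im,x0,y0,w,h,fac,name,1.3);A=cv2.imread(name)
    for n,R,z in (("green",.0325,.071),("buff",.0325,.067)):
        uu=np.int32((proj(im,circ(C[n],R,z))-[x0,y0]+.5)*fac); cv2.polylines(A,[uu.reshape(-1,1,2)],True,(255,0,255),1)
    cv2.imwrite(name,A)
ov(p,305,250,85,70,8,"pics/e3.png");ov(q,330,190,70,60,8,"pics/e4.png")
np.save("cups.npy",np.array([C["green"],C["buff"]]))
E
```

```text
green in board 40.45512940059827 95.03061627978907 0.1210080556634856 [ 0.  -0.9  0.4 -0.7 -0.4  0.5  0.1  1. ]
green [ 0.42608981 -0.09688041] [-1.19  0.89 -0.64 -0.15  1.01 -0.07]
buff [ 0.42744859 -0.20502333] [-0.92  0.91 -0.02]
```

View pics/e3.png

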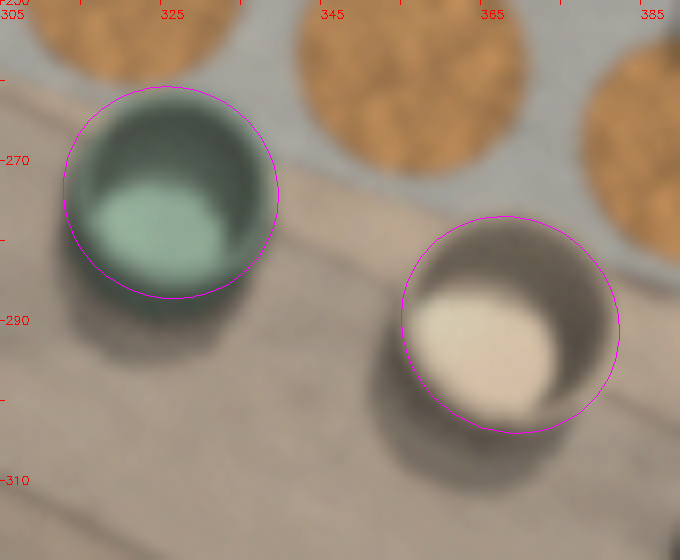

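View pics/e4.png

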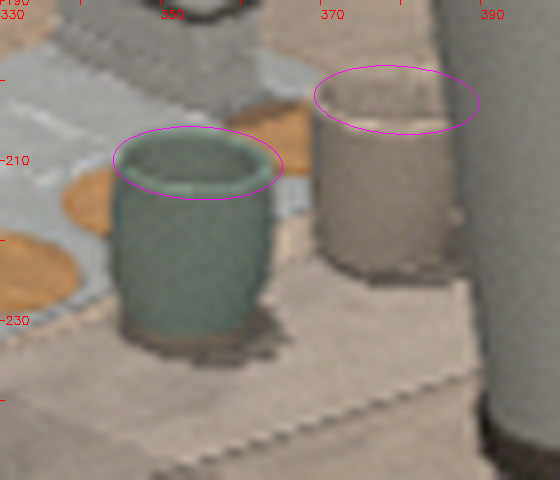

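```bash
python3 - <<'E'
from cup import *
from workcell import bot
o=bot.get_obs();st,bd=np.load("poses.npy")
a=np.radians(bd[2]);f=np.array([np.cos(a),np.sin(a)])
g=np.array([.4262,-.0965])-.0285*f; print(g)
e=[180,0,bd[2]+90]
plan(o["ee_pos"],o["tcp_rot"],[*g,.15],e,vmax=45)
print();plan([*g,.15],e,[*g,.063],e,vmax=20)
E
```

```text
[ 0.39776813 -0.0984695 ]
[[-26.0, -27.8, 10.3, -0.0002, 0.0, 0.0042], [-26.1, -27.6, 10.3, -0.0002, 0.0, 0.0042], [-26.3, -27.5, 10.3, -0.0002, 0.0, 0.0042], [-26.4, -27.4, 10.3, -0.0002, 0.0, 0.0042], [-26.5, -27.3, 10.3, -0.0002, 0.0, 0.0042]]
[[-26.6, -27.2, 10.3, -0.0002, 0.0, 0.0042], [-26.7, -27.1, 10.3, -0.0002, 0.0, 0.0042], [-26.8, -27.0, 10.3, -0.0002, 0.0, 0.0042]]

[[0.0, -0.0, 17.4, 0.0, 0.0, 0.0], [0.0, -0.0, 17.4, 0.0, 0.0, 0.0], [0.0, -0.0, 17.4, 0.0, 0.0, 0.0], [0.0, -0.0, 17.4, 0.0, 0.0, 0.0], [0.0, -0.0, 17.4, 0.0, 0.0, 0.0]]
```

Call:
servo_tool([
  [[-26,-27.7,0,0,0,0.0042],[-26.1,-27.6,0,0,0,0.0042],[-26.3,-27.5,0,0,0,0.0042],[-26.4,-27.4,0,0,0,0.0042],[-26.5,-27.3,0,0,0,0.0042]],
], gripper=36)

```text
time: 33.55
ee_pos: [0.4714, -0.0129, 0.2321]
tcp_rot: [-179.9, 0.0, 94.6]
wrist_force: [0.4, 0.3, -0.9]
opening: 0.0363
```

Call:
servo_tool([
  [[-26.6,-27.2,15,0,0,0.0042],[-26.7,-27.1,20,0,0,0.0042],[-26.8,-27,25,0,0,0.0042],[0,0,20,0,0,0],[0,0,0,0,0,0]],
])

```text
time: 34.05
ee_pos: [0.3959, -0.0985, 0.1502]
tcp_rot: [-179.8, -0.0, 93.8]
wrist_force: [-0.2, 1.2, -0.0]
opening: 0.036
```

```bash
python3 - <<'E'
from cup import *
from workcell import bot
o=bot.get_obs();st,bd=np.load("poses.npy")
a=np.radians(bd[2]);f=np.array([np.cos(a),np.sin(a)])
g=np.array([.4262,-.0965])-.0285*f; print(o["ee_pos"],o["tcp_rot"],o["opening"])
e=[180,0,bd[2]+90]
plan(o["ee_pos"],o["tcp_rot"],[*g,.063],e,vmax=20)
q=snap("scene",21);p=snap("top",21)
crop(q,320,170,80,80,7,"pics/e5.png"); crop(p,280,200,110,110,6,"pics/e6.png")
E
```

```text
[ 0.3958881  -0.09845922  0.15023911] [-1.79773816e+02 -4.23202840e-02  9.37743111e+01] 0.03596808329533686
[[-0.0, 0.4, 17.4, -0.0008, -0.0001, -0.0007], [-0.0, 0.4, 17.4, -0.0008, -0.0001, -0.0007], [-0.0, 0.4, 17.4, -0.0008, -0.0001, -0.0007], [-0.0, 0.4, 17.4, -0.0008, -0.0001, -0.0007], [-0.0, 0.4, 17.4, -0.0008, -0.0001, -0.0007]]
```

View pics/e5.png

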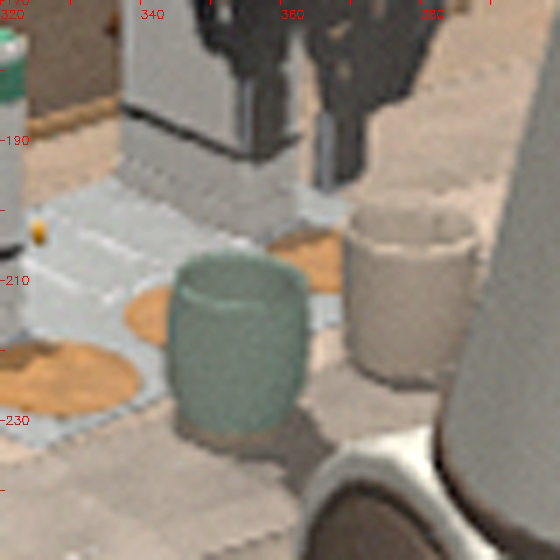

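View pics/e6.png

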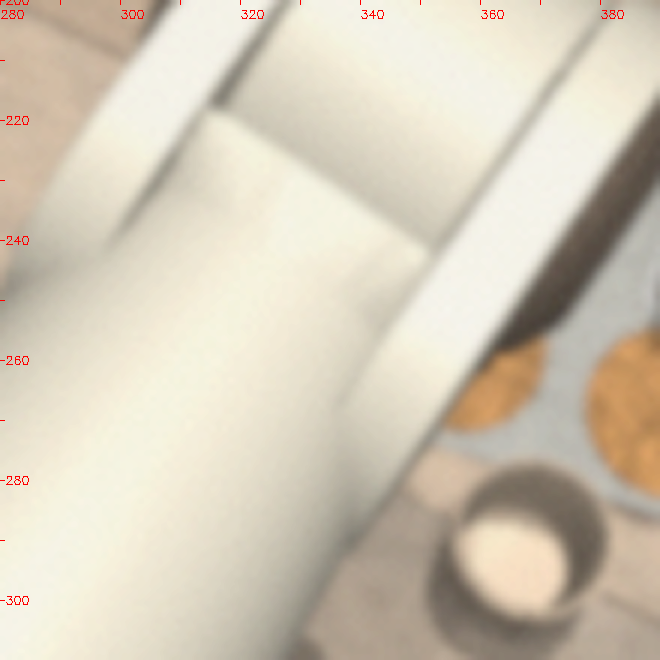

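Call:
servo_tool([
  [[0,0.7,18,-0.001,0,0],[0,0.7,18,-0.001,0,0],[0,0.6,18,-0.001,0,0],[0,0,12,0,0,0],[0,0,0,0,0,0]],
])

```text
time: 34.65
ee_pos: [0.3994, -0.0974, 0.0856]
tcp_rot: [180.0, -0.0, 93.9]
wrist_force: [0.4, -0.7, 0.2]
opening: 0.0359
```

Call:
servo_tool([
  [[0,0,10,0,0,0],[0,0,11,0,0,0],[0,0,0,0,0,0]],
])

```text
time: 34.95
ee_pos: [0.3989, -0.0977, 0.0639]
tcp_rot: [180.0, -0.0, 93.8]
wrist_force: [-0.1, -0.0, -0.6]
opening: 0.0361
```

```bash
python3 - <<'E'
from cup import *
sf()
from workcell import bot
o=bot.get_obs();print(o["ee_pos"])
q=snap("scene",22)
crop(q,320,170,80,80,7,"pics/e7.png")
E
```

```text
store [-243.1 -258.    63.9] rot [ 1.800e+02 -2.000e-02  7.847e+01]
board [-159.    64.5   63.9] rot [ 1.800e+02 -2.000e-02  8.987e+01]
F [-0.1 -0.  -0.6] op 0.0361 t 34.95
[ 0.39892636 -0.09772455  0.06387191]
```

View pics/e7.png

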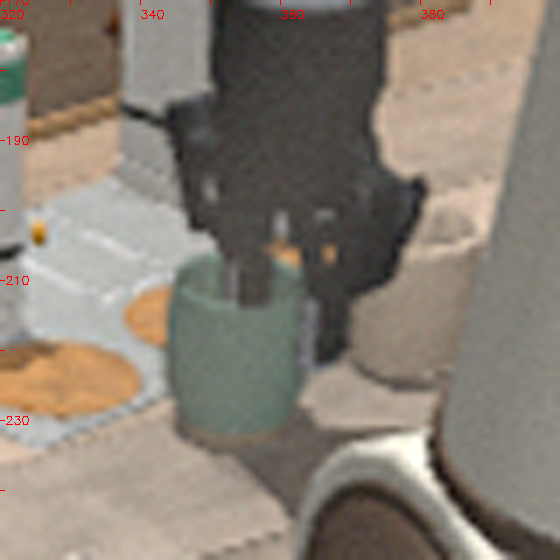

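Call:
servo_tool([
  [[0,0,0,0,0,0],[0,0,0,0,0,0],[0,0,0,0,0,0],[0,0,0,0,0,0],[0,0,0,0,0,0]],
], gripper=0, newtons=40)

```text
time: 35.5
ee_pos: [0.3994, -0.0979, 0.0651]
tcp_rot: [179.9, 0.0, 93.8]
wrist_force: [0.2, 0.5, -0.9]
opening: 0.0058
```

Call:
servo_tool([
  [[0,0,-5,0,0,0],[0,0,-15,0,0,0],[0,0,-15,0,0,0],[0,0,-5,0,0,0],[0,0,0,0,0,0]],
])

```text
time: 36.0
ee_pos: [0.3998, -0.098, 0.1058]
tcp_rot: [179.8, 0.0, 93.8]
wrist_force: [0.6, 1.3, -2.0]
opening: 0.0059
```

```bash
python3 - <<'E'
from cup import *
sf()
from workcell import bot
o=bot.get_obs();print(o["ee_pos"])
q=snap("scene",23)
crop(q,320,150,80,80,7,"pics/e8.png")
E
```

```text
store [-242.3 -258.5  105.8] rot [1.7983e+02 3.0000e-02 7.8460e+01]
board [-158.1   64.1  105.8] rot [1.7983e+02 3.0000e-02 8.9870e+01]
F [ 0.6  1.3 -2. ] op 0.0059 t 36.0
[ 0.39984119 -0.09801377  0.10580465]
```

View pics/e8.png

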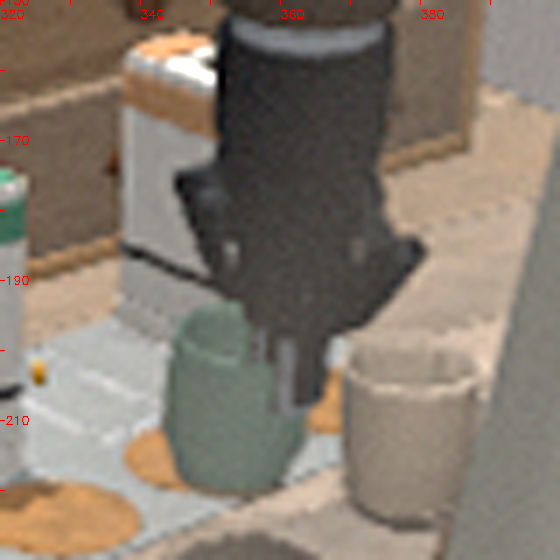

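Call:
servo_tool([
  [[8,20,0,0,0,0],[8,20,0,0,0,0],[8,20,0,0,0,0],[7,19.5,0,0,0,0],[0,0,0,0,0,0]],
])

```text
time: 36.55
ee_pos: [0.4778, -0.0608, 0.104]
tcp_rot: [180.0, -0.0, 93.9]
wrist_force: [-0.1, -0.6, -1.8]
opening: 0.0059
```

Call:
servo_tool([
  [[0,0,8,0,0,0],[0,0,8,0,0,0],[0,0,8,0,0,0],[0,0,0,0,0,0],[0,0,0,0,0,0]],
])

```text
time: 37.05
ee_pos: [0.4763, -0.0618, 0.081]
tcp_rot: [179.9, 0.0, 93.8]
wrist_force: [0.1, -0.5, -1.5]
opening: 0.0059
```

```bash
python3 - <<'E'
from cup import *
sf()
from workcell import bot
o=bot.get_obs();print(o["ee_pos"],o["tcp_rot"])
st,bd=np.load("poses.npy")
q=snap("scene",24);p=snap("top",24)
a=np.radians(bd[2]);c=o["ee_pos"][:2]+.0285*np.array([np.cos(a),np.sin(a)])
dz=o["ee_pos"][2]-.065
x0,y0,f=280,150,7
crop(q,x0,y0,80,80,f,"pics/e9.png",1.4);A=cv2.imread("pics/e9.png")
dc=T(bd,[[-50,95,0]])[0]
for C,R,z,col in ((c,.030,.071+dz,(255,0,255)),(dc[:2],.038,0,(255,255,0)),(dc[:2],.022,0.,(0,255,255))):
    uu=np.int32((proj(q,circ(C,R,z))-[x0,y0]+.5)*f); cv2.polylines(A,[uu.reshape(-1,1,2)],True,col,1)
cv2.imwrite("pics/e9.png",A)
crop(p,280,200,110,110,6,"pics/e10.png")
E
```

```text
store [-159.  -243.9   81. ] rot [179.93   0.    78.44]
board [-79.4  95.   81. ] rot [179.93   0.    89.85]
F [ 0.1 -0.5 -1.5] op 0.0059 t 37.05
[ 0.47630211 -0.0618219   0.08103643] [1.79927195e+02 2.21462770e-03 9.38078072e+01]
```

View pics/e9.png

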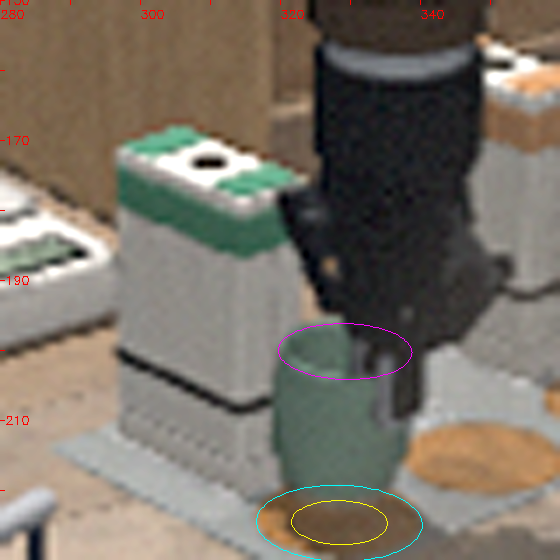

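View pics/e10.png

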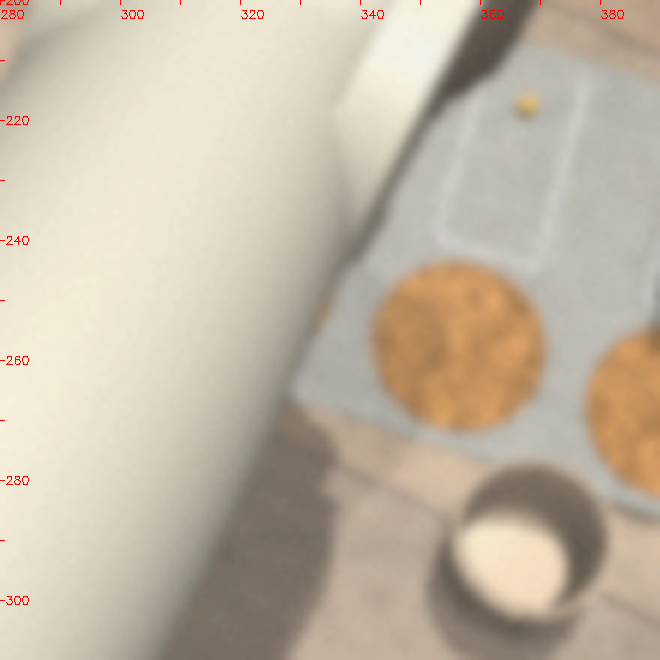

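Call:
servo_tool([
  [[0,0.8,5,0,0,0],[0,0,5,0,0,0],[0,0,3,0,0,0],[0,0,0,0,0,0]],
])

```text
time: 37.55
ee_pos: [0.4772, -0.0616, 0.0675]
tcp_rot: [180.0, -0.0, 93.8]
wrist_force: [-0.1, 0.5, -1.1]
opening: 0.0058
```

Call:
servo_tool([
  [[0,0,1,0,0,0],[0,0,1,0,0,0],[0,0,0,0,0,0]],
])

```text
time: 37.85
ee_pos: [0.4775, -0.0616, 0.0662]
tcp_rot: [179.9, 0.0, 93.8]
wrist_force: [0.3, -0.9, -1.6]
opening: 0.006
```

```bash
python3 - <<'E'
from cup import *
sf()
q=snap("scene",25)
crop(q,280,150,80,80,7,"pics/e11.png",1.4)
E
```

```text
store [-157.7 -244.    66.2] rot [1.799e+02 1.000e-02 7.847e+01]
board [-78.1  95.1  66.2] rot [1.799e+02 1.000e-02 8.987e+01]
F [ 0.3 -0.9 -1.6] op 0.006 t 37.85
```

View pics/e11.png

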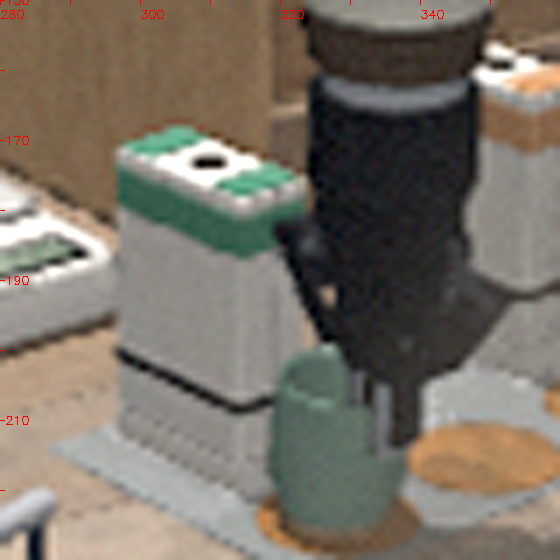

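Call:
servo_tool([
  [[0,0,1,0,0,0],[0,0,1,0,0,0],[0,0,0,0,0,0]],
])

```text
time: 38.2
ee_pos: [0.4777, -0.0617, 0.0648]
tcp_rot: [179.9, 0.0, 93.8]
wrist_force: [-2.4, 0.4, 3.9]
opening: 0.0058
```

Call:
servo_tool([
  [[0,0,1,0,0,0],[0,0,0,0,0,0]],
])

```text
time: 38.4
ee_pos: [0.4779, -0.0618, 0.0647]
tcp_rot: [179.8, 0.0, 93.8]
wrist_force: [-4.2, 0.1, 11.7]
opening: 0.0058
```

Call:
servo_tool([
  [[0,0,1,0,0,0],[0,0,0,0,0,0]],
])

```text
time: 38.6
ee_pos: [0.4781, -0.0618, 0.0646]
tcp_rot: [179.8, 0.0, 93.8]
wrist_force: [-6.7, 0.1, 18.7]
opening: 0.0062
```

Call:
servo_tool([
  [[0,0,-2,0,0,0],[0,0,0,0,0,0]],
])

```text
time: 38.8
ee_pos: [0.4778, -0.0617, 0.0647]
tcp_rot: [179.9, 0.0, 93.8]
wrist_force: [-1.9, 0.6, 6.8]
opening: 0.0057
```

Call:
servo_tool([
  [[0,0,0,0,0,0],[0,0,0,0,0,0],[0,0,0,0,0,0],[0,0,0,0,0,0]],
], gripper=30)

```text
time: 39.2
ee_pos: [0.4774, -0.0616, 0.064]
tcp_rot: [179.9, 0.0, 93.8]
wrist_force: [0.6, 0.5, -0.9]
opening: 0.0301
```

Call:
servo_tool([
  [[0,0,-15,0,0,0],[0,0,-25,0,0,0],[0,-10,-25,0,0,0],[0,-20,-20,0,0,0],[0,-20,0,0,0,0]],
])

```text
time: 39.7
ee_pos: [0.4282, -0.0651, 0.1531]
tcp_rot: [179.6, 0.1, 93.8]
wrist_force: [0.5, 0.2, -0.2]
opening: 0.0302
```

```bash
python3 - <<'E'
from cup import *
sf()
from workcell import bot
o=bot.get_obs();st,bd=np.load("poses.npy");print(o["ee_pos"],o["tcp_rot"])
q=snap("scene",26);p=snap("top",26)
crop(q,280,150,120,100,6,"pics/f1.png",1.4)
crop(p,290,170,150,150,5,"pics/f2.png",1.4)
for l in ("cup_green","cup_buff","cup_brown"):
    for im in (p,q): print(l,[(np.round(d["rect"],1).tolist(),round(d["confidence"],2)) for d in bot.look_for(im,l)][:2])
E
```

```text
store [-206.2 -234.3  153.1] rot [1.7964e+02 6.0000e-02 7.8480e+01]
board [-127.6   95.   153.1] rot [1.7964e+02 6.0000e-02 8.9880e+01]
F [ 0.5  0.2 -0.2] op 0.0302 t 39.7
[ 0.4282102  -0.06512352  0.15305459] [1.79640715e+02 6.36425783e-02 9.38414150e+01]
cup_green []
cup_green [([318.7, 199.1, 18.3, 29.3], 0.66)]
cup_buff [([353.1, 277.3, 29.1, 26.5], 0.59)]
cup_buff [([368.0, 196.0, 20.0, 26.7], 0.73)]
cup_brown [([387.9, 308.2, 29.6, 30.2], 0.95), ([209.9, 260.5, 25.3, 10.2], 0.17)]
cup_brown [([338.5, 184.0, 23.3, 18.5], 0.41), ([213.4, 182.0, 75.9, 81.6], 0.27)]
```

View pics/f1.png

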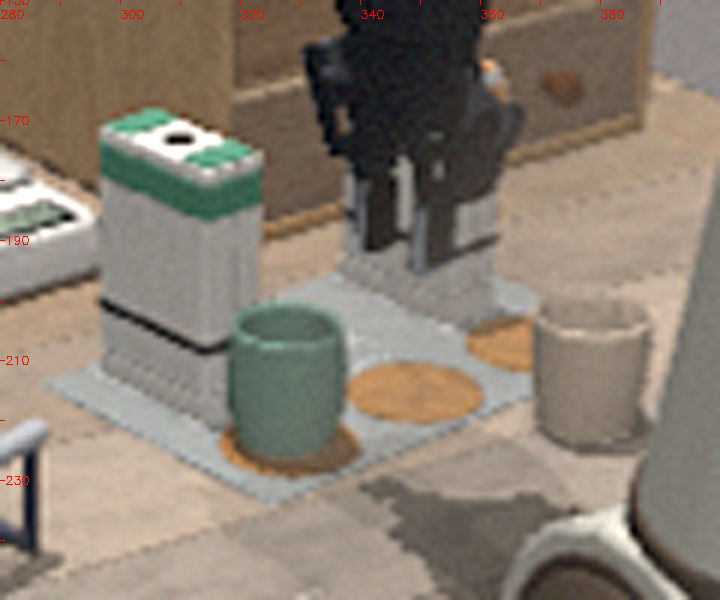

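View pics/f2.png

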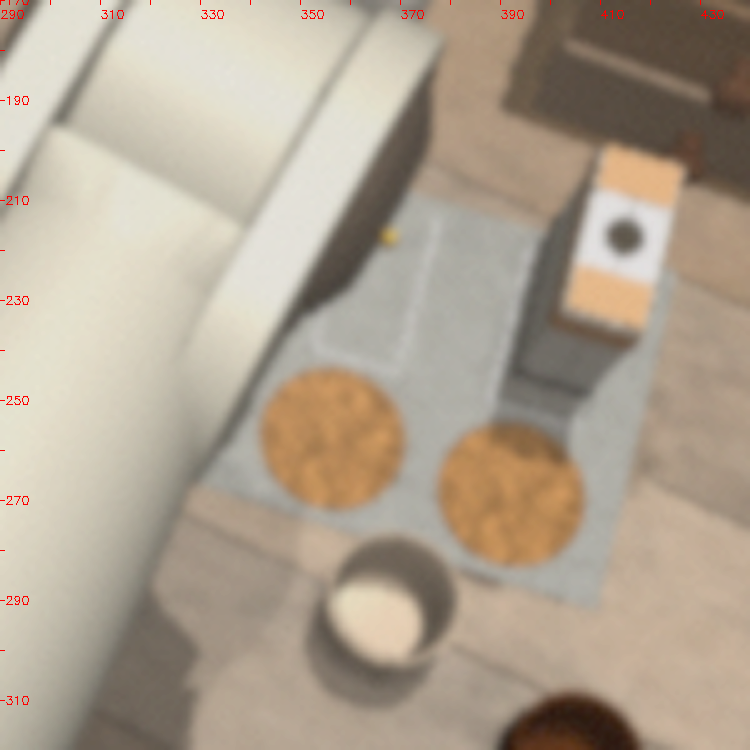

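```bash
python3 - <<'E'
from cup import *
from workcell import bot
o=bot.get_obs();st,bd=np.load("poses.npy")
a=np.radians(bd[2]);f=np.array([np.cos(a),np.sin(a)])
g=np.array([.4274,-.2050])-.028*f; print(g)
e=[180,0,bd[2]+90]
plan(o["ee_pos"],o["tcp_rot"],[*g,.15],e,vmax=35)
E
```

```text
[ 0.39946694 -0.20693495]
[[-28.0, -7.6, -0.2, 0.0002, -0.0, -0.0004], [-28.0, -7.6, -0.2, 0.0002, -0.0, -0.0004], [-28.0, -7.6, -0.2, 0.0002, -0.0, -0.0004], [-28.0, -7.6, -0.2, 0.0002, -0.0, -0.0004], [-28.0, -7.6, -0.2, 0.0002, -0.0, -0.0004]]
```

Call:
servo_tool([
  [[-28,-7.6,0,0,0,0],[-28,-7.6,0,0,0,0],[-28,-7.6,0,0,0,0],[-28,-7.6,0,0,0,0],[-28,-7.6,0,0,0,0]],
], gripper=36)

```text
time: 40.6
ee_pos: [0.3988, -0.2083, 0.1488]
tcp_rot: [179.9, -0.0, 93.8]
wrist_force: [1.1, -0.3, 0.3]
opening: 0.0361
```

Call:
servo_tool([
  [[0,0,0,0,0,0],[0,0,10,0,0,0],[0,0,15,0,0,0],[0,0,0,0,0,0]],
])

```text
time: 41.0
ee_pos: [0.3982, -0.2059, 0.1212]
tcp_rot: [-179.9, -0.1, 93.9]
wrist_force: [-0.6, -0.1, -0.3]
opening: 0.036
```

```bash
python3 - <<'E'
from cup import *
from workcell import bot
o=bot.get_obs();st,bd=np.load("poses.npy")
print(o["ee_pos"],o["tcp_rot"],o["opening"])
plan(o["ee_pos"],o["tcp_rot"],[.3995,-.2069,.059],[180,0,bd[2]+90],vmax=18)
q=snap("scene",27);p=snap("top",27)
crop(q,320,150,90,90,6,"pics/f3.png",1.4);crop(p,300,210,120,110,6,"pics/f4.png",1.4)
for l in ("cup_buff","cup_green"): print(l,[(np.round(d["rect"],1).tolist(),round(d["confidence"],2)) for im in (p,q) for d in bot.look_for(im,l)])
E
```

```text
[ 0.39816283 -0.20587128  0.12122291] [-1.79905926e+02 -1.15943459e-01  9.39015781e+01] 0.036044411890018564
[[-0.3, 0.3, 15.6, -0.0004, -0.0005, -0.0003], [-0.3, 0.3, 15.6, -0.0004, -0.0005, -0.0003], [-0.3, 0.3, 15.6, -0.0004, -0.0005, -0.0003], [-0.3, 0.3, 15.6, -0.0004, -0.0005, -0.0003]]
cup_buff [([366.9, 196.8, 10.3, 24.0], 0.48), ([290.5, 192.9, 77.6, 38.1], 0.44)]
cup_green [([306.1, 225.9, 30.5, 29.1], 0.59), ([208.5, 261.0, 41.0, 17.3], 0.58), ([316.1, 200.0, 21.9, 24.5], 0.65)]
```

View pics/f3.png

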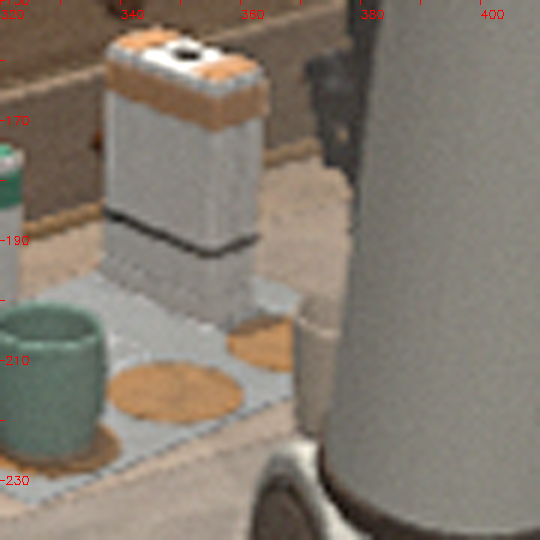

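View pics/f4.png

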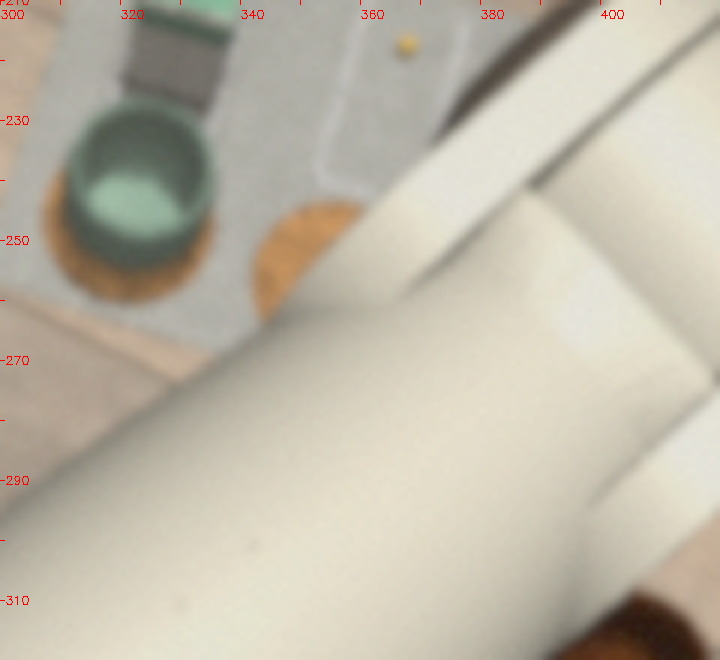

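Call:
servo_tool([
  [[-0.3,0.5,15,0,0,0],[-0.3,0.5,15,0,0,0],[-0.3,0,12,0,0,0],[0,0,0,0,0,0]],
])

```text
time: 41.7
ee_pos: [0.3989, -0.2074, 0.0795]
tcp_rot: [-179.9, -0.1, 93.8]
wrist_force: [0.7, 0.7, -0.9]
opening: 0.036
```

Call:
servo_tool([
  [[0,0,10,0,0,0],[0,0,10,0,0,0],[0,0,0,0,0,0]],
])

```text
time: 42.0
ee_pos: [0.3995, -0.2077, 0.0606]
tcp_rot: [180.0, -0.1, 93.8]
wrist_force: [0.2, 0.9, -0.4]
opening: 0.0362
```

Call:
servo_tool([
  [[0,0,0,0,0,0],[0,0,0,0,0,0],[0,0,0,0,0,0],[0,0,0,0,0,0],[0,0,0,0,0,0]],
], gripper=0, newtons=40)

```text
time: 42.5
ee_pos: [0.4007, -0.2081, 0.0629]
tcp_rot: [179.8, 0.0, 93.8]
wrist_force: [0.1, 3.0, 5.9]
opening: 0.0059
```

```bash
python3 - <<'E'
from cup import *
sf()
from workcell import bot
print(bot.get_obs()["ee_pos"])
p=load("top27.pkl");st,bd=np.load("poses.npy")
c=onz(p,(300+(140.5)/6-.5,210+167.5/6-.5),.071);a=np.radians(bd[2]);d=c[:2]-bd[:2]
print("green cup board",1000*(np.cos(a)*d[0]+np.sin(a)*d[1]),1000*(-np.sin(a)*d[0]+np.cos(a)*d[1]))
q=snap("scene",28);crop(q,320,150,90,90,6,"pics/f5.png",1.4)
E
```

```text
store [-270.7 -364.8   62.9] rot [1.7982e+02 3.0000e-02 7.8480e+01]
board [-164.9  -45.7   62.9] rot [1.7982e+02 3.0000e-02 8.9880e+01]
F [0.1 3.  5.9] op 0.0059 t 42.5
[ 0.40065282 -0.20806774  0.06285801]
green cup board -46.80045671889645 95.95147162636923
```

View pics/f5.png

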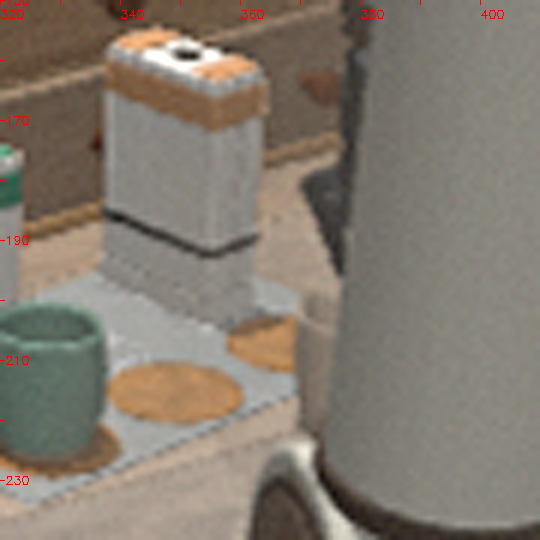

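Call:
servo_tool([
  [[0,0,-5,0,0,0],[0,0,-15,0,0,0],[0,0,-15,0,0,0],[0,0,-10,0,0,0],[0,0,0,0,0,0]],
])

```text
time: 43.05
ee_pos: [0.4007, -0.2084, 0.1087]
tcp_rot: [179.8, 0.1, 93.8]
wrist_force: [0.1, -0.8, -1.3]
opening: 0.0054
```

Call:
servo_tool([
  [[-8,17.2,0,0,0,0],[-10.5,17.2,0,0,0,0],[-10.5,17.2,0,0,0,0],[-10.5,17.2,0,0,0,0],[-10.5,17.2,0,0,0,0]],
])

```text
time: 43.55
ee_pos: [0.4897, -0.2525, 0.1065]
tcp_rot: [180.0, -0.0, 93.8]
wrist_force: [-0.4, -0.2, -0.8]
opening: 0.0059
```

Call:
servo_tool([
  [[0,0,8,0,0,0],[0,0,8,0,0,0],[0,0,8,0,0,0],[0,0,0,0,0,0]],
])

```text
time: 43.95
ee_pos: [0.488, -0.2515, 0.0815]
tcp_rot: [-180.0, -0.1, 93.8]
wrist_force: [-0.6, 0.2, -0.8]
opening: 0.006
```

```bash
python3 - <<'E'
from cup import *
sf()
from workcell import bot
print(bot.get_obs()["ee_pos"])
q=snap("scene",29);crop(q,320,150,90,90,6,"pics/f6.png",1.4)
p=snap("top",29);crop(p,330,210,120,110,6,"pics/f7.png",1.4)
E
```

```text
store [-198.  -429.8   81.5] rot [-1.7996e+02 -7.0000e-02  7.8470e+01]
board [-80.8 -95.   81.5] rot [-1.7996e+02 -7.0000e-02  8.9870e+01]
F [-0.6  0.2 -0.8] op 0.006 t 43.95
[ 0.48796026 -0.25148509  0.08152433]
```

View pics/f6.png

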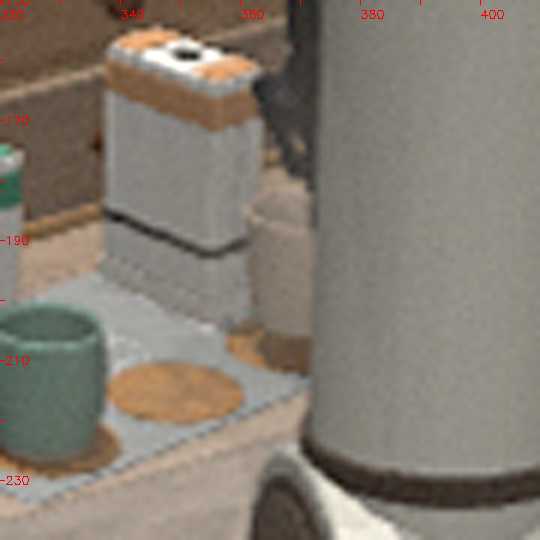

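View pics/f7.png

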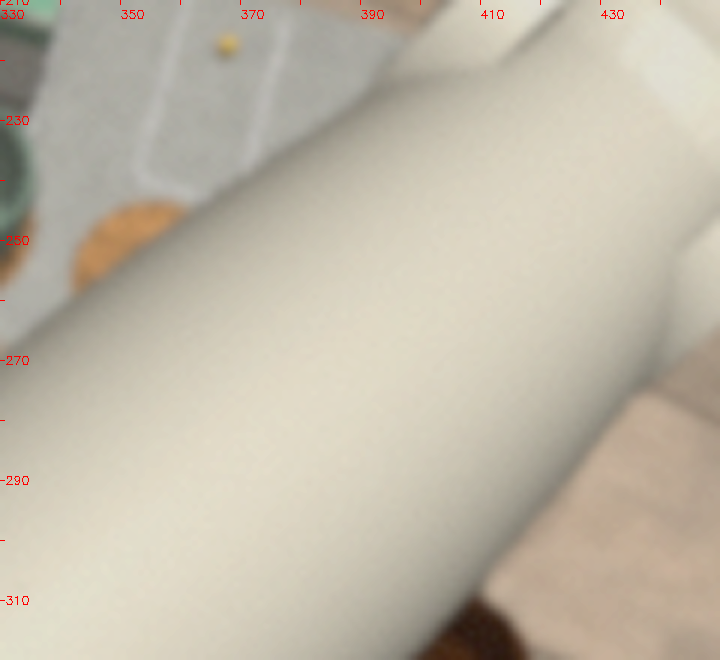

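Call:
servo_tool([
  [[-0.8,1.5,6,0,0,0],[0,0,6,0,0,0],[0,0,4,0,0,0],[0,0,0,0,0,0]],
])

```text
time: 44.45
ee_pos: [0.4904, -0.2526, 0.0664]
tcp_rot: [180.0, -0.0, 93.8]
wrist_force: [-0.4, 0.2, -1.8]
opening: 0.0059
```

Call:
servo_tool([
  [[0,0,1,0,0,0],[0,0,1,0,0,0],[0,0,0,0,0,0]],
])

```text
time: 44.75
ee_pos: [0.4909, -0.2529, 0.0653]
tcp_rot: [179.9, 0.0, 93.8]
wrist_force: [0.7, 0.6, -1.7]
opening: 0.0054
```

Call:
servo_tool([
  [[0,0,1,0,0,0],[0,0,0,0,0,0]],
])

```text
time: 44.95
ee_pos: [0.4909, -0.2529, 0.0644]
tcp_rot: [179.9, 0.0, 93.8]
wrist_force: [-0.2, -0.1, -0.9]
opening: 0.0058
```

```bash
python3 - <<'E'
from cup import *
sf()
E
```

```text
store [-195.5 -432.    64.4] rot [1.7989e+02 2.0000e-02 7.8460e+01]
board [-78.  -96.7  64.4] rot [1.7989e+02 2.0000e-02 8.9870e+01]
F [-0.2 -0.1 -0.9] op 0.0058 t 44.95
```

Call:
servo_tool([
  [[0,-1,1,0,0,0],[0,0,0,0,0,0]],
])

```text
time: 45.15
ee_pos: [0.4902, -0.253, 0.0637]
tcp_rot: [179.8, 0.0, 93.8]
wrist_force: [0.2, -0.4, 1.8]
opening: 0.0056
```

Call:
servo_tool([
  [[0,0,1,0,0,0],[0,0,0,0,0,0]],
])

```text
time: 45.35
ee_pos: [0.4899, -0.2531, 0.0633]
tcp_rot: [179.9, 0.0, 93.8]
wrist_force: [-4.0, 0.4, 8.7]
opening: 0.0058
```

Call:
servo_tool([
  [[0,0,1,0,0,0],[0,0,0,0,0,0]],
])

```text
time: 45.55
ee_pos: [0.4897, -0.2532, 0.063]
tcp_rot: [179.9, 0.1, 93.8]
wrist_force: [-6.1, 2.6, 14.7]
opening: 0.0061
```

Contact. Relax, release, lift straight up and withdraw away from all objects.

Call:
servo_tool([
  [[0,0,-2,0,0,0],[0,0,0,0,0,0]],
])

```text
time: 45.75
ee_pos: [0.4899, -0.2531, 0.0638]
tcp_rot: [179.9, 0.0, 93.8]
wrist_force: [-1.9, -0.6, 5.9]
opening: 0.006
```

Call:
servo_tool([
  [[0,0,0,0,0,0],[0,0,0,0,0,0],[0,0,0,0,0,0],[0,0,0,0,0,0]],
], gripper=30)

```text
time: 46.15
ee_pos: [0.4897, -0.2529, 0.063]
tcp_rot: [179.9, -0.0, 93.8]
wrist_force: [-0.6, 0.2, 0.0]
opening: 0.0298
```

Call:
servo_tool([
  [[0,0,-15,0,0,0],[0,0,-25,0,0,0],[0,-5,-25,0,0,0],[0,-10,-25,0,0,0],[0,-10,-25,0,0,0]],
])

```text
time: 46.65
ee_pos: [0.4645, -0.2545, 0.1804]
tcp_rot: [179.9, 0.0, 93.8]
wrist_force: [-0.1, -0.4, 0.7]
opening: 0.03
```

Call:
servo_tool([
  [[35,-10,-10,0,0,0],[35,-10,0,0,0,0],[35,-5,0,0,0,0],[35,0,0,0,0,0],[35,0,0,0,0,0]],
])

```text
time: 47.15
ee_pos: [0.4277, -0.0805, 0.1896]
tcp_rot: [179.8, 0.0, 93.8]
wrist_force: [-0.1, 0.1, 0.2]
opening: 0.0303
```

Call:
servo_tool([
  [[35,0,0,0,0,0],[35,0,0,0,0,0],[35,0,0,0,0,0],[35,0,0,0,0,0],[35,0,0,0,0,0]],
])

```text
time: 47.65
ee_pos: [0.4161, 0.0944, 0.1895]
tcp_rot: [179.8, -0.0, 93.8]
wrist_force: [0.2, -0.3, -0.1]
opening: 0.0302
```

```bash
python3 - <<'E'
from cup import *
sf()
from workcell import bot
print(bot.get_obs()["ee_pos"])
q=snap("scene",30);crop(q,270,140,130,110,6,"pics/g1.png",1.4)
p=snap("top",30);crop(p,290,170,150,150,5,"pics/g2.png",1.4)
cv2.imwrite("pics/g3.png",p["color"][:,:,::-1])
for l in ("cup_buff","cup_green","mould_buff","mould_green","stamp_wood","tape","needle_tool"): print(l,[(np.round(d["rect"],1).tolist(),round(d["confidence"],2)) for im in (p,) for d in bot.look_for(im,l)][:2])
E
```

```text
store [-175.7  -77.3  189.5] rot [ 1.7981e+02 -1.0000e-02  7.8460e+01]
board [-128.6  255.   189.5] rot [ 1.7981e+02 -1.0000e-02  8.9870e+01]
F [ 0.2 -0.3 -0.1] op 0.0302 t 47.65
[0.41608254 0.09437412 0.18953099]
cup_buff [([384.2, 253.4, 25.2, 25.6], 0.58)]
cup_green [([306.2, 226.0, 30.8, 28.6], 0.65)]
mould_buff [([387.9, 200.0, 40.5, 53.0], 0.96)]
mould_green [([317.9, 181.4, 31.8, 47.6], 0.68)]
stamp_wood [([314.9, 163.4, 7.8, 14.6], 0.64)]
tape [([153.0, 115.4, 33.0, 36.5], 0.76), ([392.6, 201.2, 35.6, 47.8], 0.37)]
needle_tool [([382.9, 251.5, 28.1, 28.4], 0.31)]
```

View pics/g1.png

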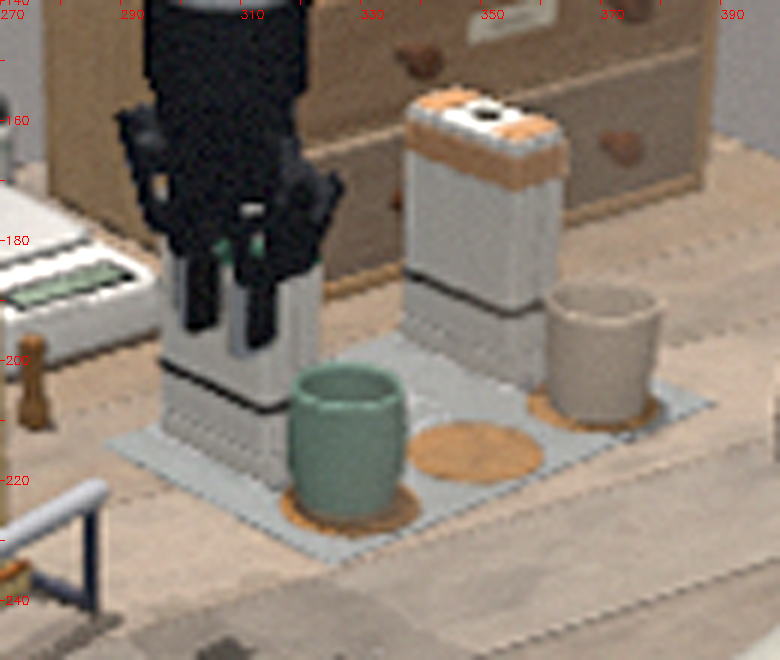

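View pics/g2.png

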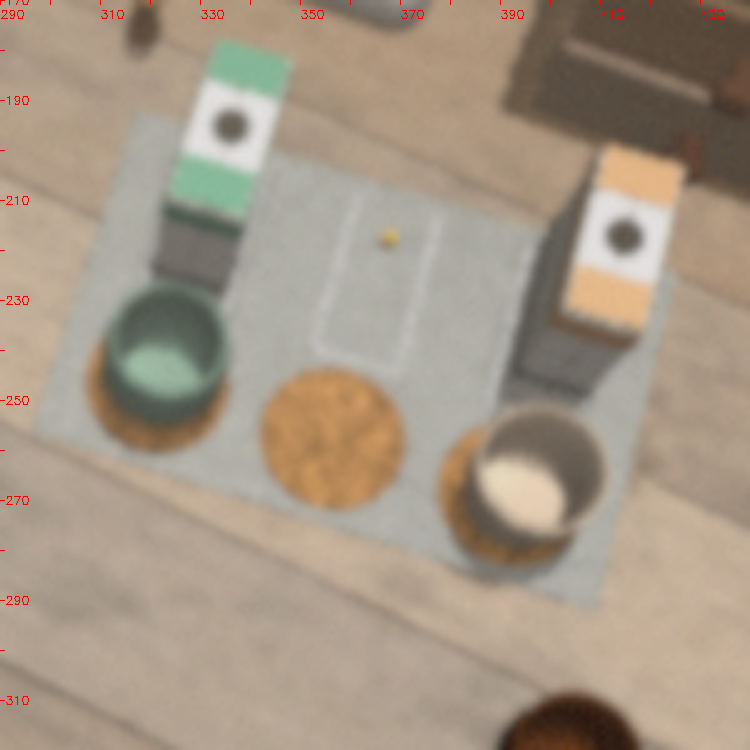

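View pics/g3.png

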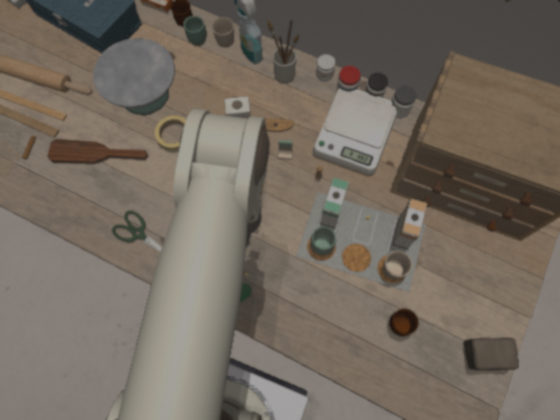

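```bash
python3 - <<'E'
from cup import *
st,bd=np.load("poses.npy");p=load("top30.pkl");q=load("scene30.pkl")
a=np.radians(bd[2])
def B(c): d=np.array(c[:2])-bd[:2]; return np.round([1000*(np.cos(a)*d[0]+np.sin(a)*d[1]),1000*(-np.sin(a)*d[0]+np.cos(a)*d[1])],1)
P=lambda u,v,f,x0,y0:((u+.5)/f-.5+x0,(v+.5)/f-.5+y0)
print("green cup top",B(onz(p,P(166,340,5,290,170),.071)),"buff cup",B(onz(p,P(540.5,463,5,290,170),.067)))
# scene rims in g1: green left 288 right 406 top 364 bottom 408 ; buff left 546 right 662 top 280 bottom 322
print("scene green",B(onz(q,P(347,387,6,270,140),.071)),"buff",B(onz(q,P(604,302,6,270,140),.067)))
# overlays
C={"g":T(bd,[[-48,95.5,0]])[0],"b":T(bd,[[-48,-95,0]])[0]}
for im,x0,y0,w,h,f,n in ((p,300,215,115,75,6,"pics/g4.png"),(q,310,180,80,60,9,"pics/g5.png")):
    crop(im,x0,y0,w,h,f,n,1.3);A=cv2.imread(n)
    for k,z in (("g",.071),("b",.067)):
        for zz,R,col in ((z,.030,(255,0,255)),(0,.022,(255,255,0)),):
            uu=np.int32((proj(im,circ(C[k],R,zz))-[x0,y0]+.5)*f);cv2.polylines(A,[uu.reshape(-1,1,2)],True,col,1)
    cv2.imwrite(n,A)
E
```

```text
green cup top [-47.3  96.1] buff cup [-49.7 -95.6]
scene green [-47.3  97. ] buff [-54.6 -94.4]
```

View pics/g4.png

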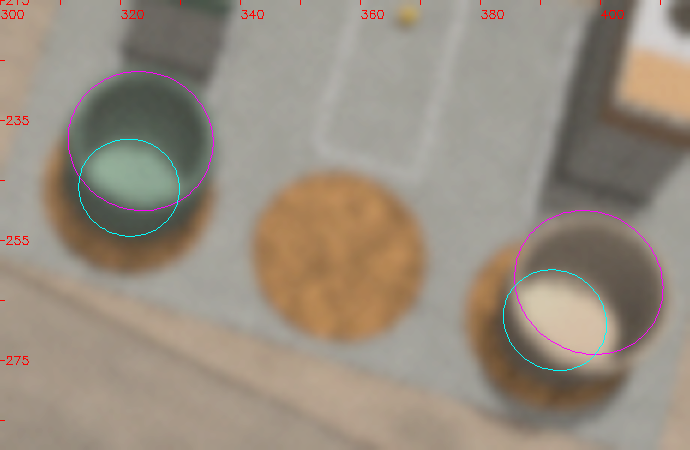

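View pics/g5.png

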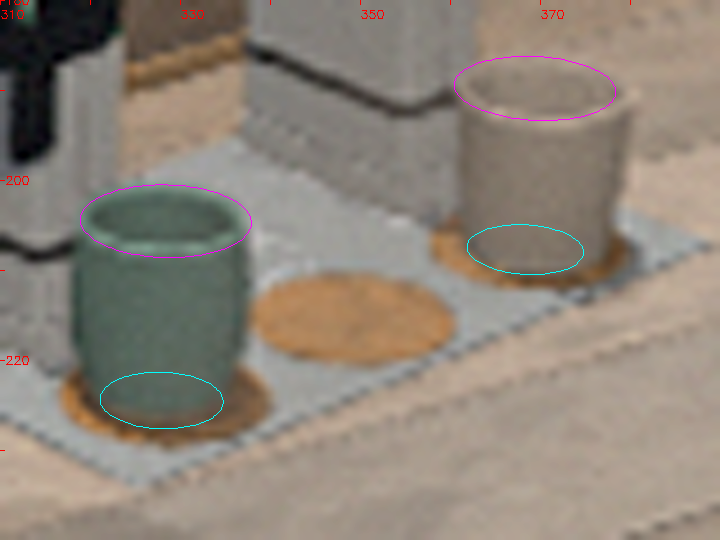

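```bash
python3 - <<'E'
from workcell import bot
print(bot.job_done())
E
```

```text
the job is handed in; nothing more can be done
None
```

I set out both moulds that were in the store, buff and green, and handed the job in after about 48 s of robot time. No brown mould was there. I tipped each one onto the steel bar by its top edge, took it by the sides and stood it on the board: buff on station 0, green on station 2. I then placed each matching cup on the cork disc in front of its mould.

**Last camera checks** (positions in the board's frame; the target is x = 40 mm for the moulds and -50 mm for the cups):

| Item | x (mm) | y (mm) | Target y (mm) |
|---|---|---|---|
| Green mould | 40.5 | 95.0 | 95 |
| Buff mould | 42.6 | -94.5 | -95 |
| Green cup | about -47 | about 96 | 95 |
| Buff cup | about -50 to -55 | about -94 to -97 | -95 |

- **Moulds:** the touch-down heights and pictures fit both moulds sitting flat with the notch over the pin. The buff mould is turned about 1° from the board.
- **Buff cup:** the two cameras disagree by about 5 mm on its x position. It stands upright and fully on its disc, so I left it there.
- **Other things:** the brown cup had shifted by itself partway through and I did not touch it. In the last top picture the stamp and tape looked undisturbed. The network did not find the needle tool there; it lay away from all the paths and I did not check it separately. The gripper was touching nothing.

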